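# Hang the lantern on its telescoping stand and raise it over the table

### The arm

A 6-joint arm with a two-finger parallel gripper is mounted at the origin on the work surface. World frame = base frame: x ahead of the robot, y to its left, z up, the work surface at z = 0. Lengths are in m, angles in degrees, forces in N, time in s.
With the tool pointing down it reaches from about 0.3 to 0.75 m from the base axis. Payload 8.5 kg.
Tool frame: the origin (TCP) lies on the centre line of the jaws, within the pads' length; the fingertips stand env.tips_ahead ahead of it and the grasp point (between the pads) lies 8 mm behind it (env.tips_ahead is the distance from the TCP to the fingertips, in m); z points along the fingers, y is the direction in which the jaws open and shut (so a half turn about z gives the same grasp; the last joint's range is limited). The gripper opens to 85 mm and grips with 20 to 120 N. Pads are 22 mm wide; open, the fingers measure 114 mm over their backs; the gripper's body (76 mm by 85 mm) begins 54 mm behind the grasp point. The pads swing forward as they close: fully open they stand 13 mm farther back than shut.
Start: joints at [61.576, 21.807, 74.336, -0, 83.858, -12.336], TCP at [0.152, 0.528, 0.217] pointing down, gripper open.
Joint ranges: [-178.18, 178.18], [-50.72, 133.34], [12.68, 142.11], [-81.47, 261.47], [9.98, 163.14], [-165.26, 165.26]. Speed limits (degrees/s): [136.94, 136.94, 180, 180, 180, 180].

### API

Orientations are given as a 3x3 rotation matrix whose columns are the frame's x, y, z axes.
In Python, from rig import env gives the robot as it stands.
- The arm moves only by the tool servo_tool, never from a script. Its argument "commands" is a list of rows, each an object with "linear": the shift along the tool's x, y, z in mm, a list of three; "angular": the turn, a rotation vector about the tool's x, y, z in degrees, a list of three; "gripper": the opening, from -1 (shut) to 1 (fully open). In form: [{"linear": [x, y, z], "angular": [rx, ry, rz], "gripper": gripper}, ...]. A call has 1 to 20 rows; each row is the pose to reach, as a shift and turn from the pose commanded when the call began, along the tool's axes at that moment; what a row does not reach only later rows make up. A row lasts 1/10 s, in which the tool goes at most 50 mm and 8.59 degrees, less where a joint would pass 70% of its speed; a pose out of reach is approached as far as the arm can. A call with a gripper value outside its range is refused whole. The fingers move at their own pace and stop on an object; "force" is the grip in N (left out, the last holds). Time passes only in rows, so rows that repeat a pose let the fingers close. It gives the time, the measured TCP pose, the force and the opening at its end, in the units of the state.
- env.observe(): the state, without advancing time (a new reading comes with each control period).
- env.get_image(name): name is "scene" or "top" or "wrist"; returns a dict with "frame" (400x640x3 uint8, blue, green, red), "fx", "fy", "cx", "cy" (pixels), "k1" (the pictures are not rectified: a ray, as slopes to the right and down, at radius r is drawn at 1 + k1 r^2 times it, then the intrinsics apply), "cam_to_world" (4x4, takes a point from camera to world coordinates); the wrist camera has in their place "T_tool_cam" (4x4, takes a point from camera to tool coordinates, whose origin is the TCP and whose axes are the flange's). Camera axes: x right, y up, looking along -z (the intrinsics and any distortion apply to the point x, -y, -z); pixel columns grow to the right and rows downward; lengths in m; the calibration is good to about 2 mm. A picture is of the moment at which its call begins: read the wrist's pose just before it. There is no depth.
- env.close_job(): hands the job in, once; it reports no verdict.
Trained networks look in a picture, given as the dict that the camera call returned (one of the last four; its "shot" number tells which), for a name from the list of things; names that differ only in an ending like _2 or _b are one class to them, and where a whole thing is asked for, a point or a joint stands for the part that bears it (a point fixed in the world has none). Each returns a list of dicts, best first, with "confidence" (0 to 1); they miss things now and then, are a little off and sometimes report something else, mostly with a low value. They report only what shows in the picture. A call takes as long as a camera call. They do not tell look-alikes from the thing itself.
- env.trace(picture, query): "pixels" (400x640 bool, what is visible of it) and "extent" ([left, top, right, bottom] in pixels, round what is visible of it).
The state is a dict: "time_s": time; "q": joint angles; "qvel": joint speeds; "joint_efforts": joint torques, N m; "position": TCP position; "tool_rot": TCP orientation; "ft_force": force on the tool from outside, world axes, zero at the start; "wrist_torque": the same for the moment, N m; "grip_width": finger opening in m.
Only numpy, scipy, OpenCV 4.12 (cv2) and the standard library are available. Lean on these libraries where they do the work, as an engineer would, in place of code of your own. Each camera call takes 0.05 s, during which the arm holds its last target.

### The job

Light the table: hook the little lantern over the arm of the lantern stand on the stretch near the mast, slide it outwards along the arm until it meets the rubber ring, and let go of it. Then squeeze the release button in the side of the stand's hand grip and pull the mast straight up, past its first stop, to its second stop at full height. Finish while still holding the grip up there with the button squeezed in (the collar has yet to be tightened), the lantern hanging at the ring, and the other things on the ledge left where they were.

Things in the scene. Friction and masses are not known exactly. Their poses are not given: they have to be found in the camera images.
- stand: Telescoping lantern stand, fixed to the ledge: round dark steel foot 150 mm across, 12 mm thick; upright aluminium tube 26 mm thick; black ribbed collar 35 mm thick from 108 to 130 mm height. Origin: centre of the foot's underside, on the mast's axis; z up. The lantern arm points along its +y, the release button faces its +x.
- grip: Head that rides up with the mast: hand grip, cross fitting, arm. Axes as the stand's; origin on the mast's axis, at ledge height when the mast is down, rising by joint mast. Hand grip: black rounded block at the top, 34 mm along x, 40 mm along y, from 180 to 236 mm above this origin; a 22 mm disc with a screw stub on top reaches 243 mm. It weighs with the inner tube 2.7 N.
- grip_mid (a point): Middle of the hand grip, level with the release button's centre (208 mm above the head's origin). Squeezed along x here, one finger flat on the button and the other on the opposite face, the grip presses its button in: 40.5 mm to close on, 35.5 mm with the button fully in.
- ring_mark (a point): Point on the axis of the arm (165 mm above the head's origin, 128 mm out from the mast's axis) where the middle of the hook is when its edge touches the rubber ring. Axes as the stand's, y outwards. Arm: level steel rod 10 mm thick along y, bare from 30 mm out to the ring at 135 to 142 mm (18 mm thick), ending in a 15 mm rubber ball at 178 mm.
- mast (a joint): Extension of the mast in m: 0 down, 0.045 first stop, 0.090 second stop (hard end). A lock pin holds it at each (about 2 mm of play) unless the button is in; with the button in it slides with about 1 N of friction, passes the first stop freely and sinks if not held. The arm and the lantern ride up with it.
- release (a joint): Travel of the release button in m: 0 out, 0.005 fully in; the pin is free from about 0.0045. 2 N to start, 6 N fully in; springs out when let go. Grey upright paddle, 20 mm along y, 30 mm high, centred on the grip's +x face 208 mm above the head's origin, standing 6.5 mm proud.
- lantern: Small loose lantern, 0.11 to 0.22 kg: round body 54 mm across, 66 mm high (black base and cap, milky middle), origin at the centre of its underside, z up. On the cap a rigid steel strap hook and on that a square black finger tab, 14 x 14 mm, from 110 to 136 mm above the underside, to lift it by. Must be turned so that its x lies along the stand's x to hang on the arm.
- lantern_hook (a point): Where the arm's axis lies in the seated hook: on the lantern's axis, 98.5 mm above its underside; axes as the lantern's. Strap 14 mm wide along y, 22 mm wide inside; stem on the -x side; roof-shaped crown, peak 104 mm up inside; tip on the +x side down to 90 mm. Mouth between cap (66 mm) and tip opens to +x: bring the arm in there, then lower the lantern about 20 mm onto it.
- bento_box: Bystander: cedar bento box with a sliding lid, 90 x 180 x 52 mm, origin under its centre.
- food_jar: Bystander: stainless food jar with a white lid, 90 mm in diameter, 131 mm high, origin under its centre. It may stand left or right, having changed places with the lantern.
- pickle_dish: Bystander: white ceramic pickle dish, 90 mm in diameter, 28 mm high, origin under its centre.
- rice_scoop: Bystander: flat green plastic rice scoop, 165 mm long along x, 8 mm thick, origin on its underside near the middle.
- tumbler: Bystander: blue ceramic tumbler, 68 mm in diameter, 85 mm high, origin under its centre.
- sauce_bottle: Bystander: sauce bottle, 48 mm in diameter, 120 mm high, origin under its centre.
- timer: Bystander: white kitchen timer with a dial, fixed on the ledge, 62 mm across and 42 mm high, origin under its centre.
Not all that is in view belongs to the job. What is shaped like the lantern but blue is not meant.

How it is judged:
By the outcome, as a careful person would: the job done as asked, in the order asked, and still so for the second after the job is handed in, while the arm keeps its last pose, push and grip.
It also fails if it takes over 64 s, if anything falls off the work surface, if the arm or the gripper's body presses on something with over 40 N, if the wrist force passes 120 N, or if a joint passes its speed limit or range.

## Working session

There is one attempt and no reset: what is moved stays moved. The work goes in short steps, Python scripts to look and compute and a tool call to move; the robot and the scene stay as the last step left them, time stands still between calls to the robot, and variables do not carry over. Pictures are saved under pics/ and viewed, and the job is handed in when it is done.

Besides the shell and the picture viewer there is one more tool, called after "Emit:" in YAML: its name, and indented under it one key for each argument. servo_tool: Moves the arm, as the interface text tells. Its arguments: {"type":"object","properties":{"commands":{"type":"array","items":{"type":"object","properties":{"linear":{"type":"array","items":{"type":"number"}},"angular":{"type":"array","items":{"type":"number"}},"gripper":{"type":"number"}}}},"force":{"type":"number"}},"required":["commands"]}

```bash
mkdir -p pics; ls; python3 - <<'E'
from rig import env
import cv2,numpy as np
s=env.observe()
for k in s: print(k,np.round(s[k],4).tolist())
print(env.tips_ahead)
for n in ["scene","top","wrist"]:
    p=env.get_image(n); cv2.imwrite(f"pics/{n}0.png",p["frame"]); print(n,{k:(np.round(v,4).tolist() if k!='frame' else 0) for k,v in p.items()})
E
```

```text
pics
time_s 0.0
q [61.5759, 21.8423, 74.3853, 0.0008, 83.8573, -12.3364]
qvel [-0.0704, 0.0677, -0.0103, -0.0795, 0.1071, -0.0604]
joint_efforts [0.0006, -44.8465, -23.1281, -0.0001, 0.0047, 0.0]
position [0.1523, 0.5282, 0.2159]
tool_rot [[-0.9608, 0.2771, -0.0007], [0.2771, 0.9608, -0.0013], [0.0003, -0.0014, -1.0]]
ft_force [-0.1383, 0.3376, 0.9144]
wrist_torque [-0.0375, -0.0068, 0.0183]
grip_width 0.0855
0.011
scene {'frame': 0, 'fx': 454.1861, 'fy': 454.1861, 'cx': 315.3296, 'cy': 196.5195, 'k1': 0.043, 'cam_to_world': [[-0.8472, -0.4452, 0.2901, 0.9258], [0.5311, -0.6945, 0.4854, 0.5749], [-0.0146, 0.5653, 0.8247, 1.1154], [0.0, 0.0, 0.0, 1.0]], 'shot': 1}
top {'frame': 0, 'fx': 452.6134, 'fy': 452.6134, 'cx': 323.7497, 'cy': 199.8099, 'k1': -0.13, 'cam_to_world': [[0.1115, 0.9679, -0.2254, 0.3563], [-0.9938, 0.108, -0.0279, -0.0231], [-0.0027, 0.2271, 0.9739, 1.1778], [0.0, 0.0, 0.0, 1.0]], 'shot': 2}
wrist {'frame': 0, 'fx': 315.5062, 'fy': 315.5062, 'cx': 326.4001, 'cy': 201.5538, 'k1': -0.041, 'T_tool_cam': [[-0.0004, 0.9661, 0.2581, 0.0631], [1.0, 0.0004, 0.0002, 0.0016], [0.0001, 0.2581, -0.9661, -0.1577], [0.0, 0.0, 0.0, 1.0]], 'shot': 3}
```

View pics/scene0.png

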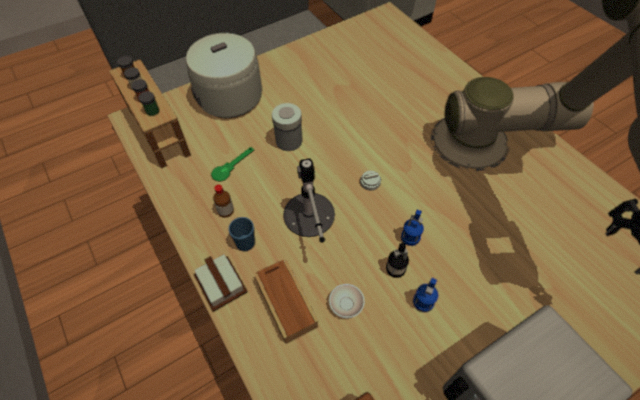

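View pics/top0.png

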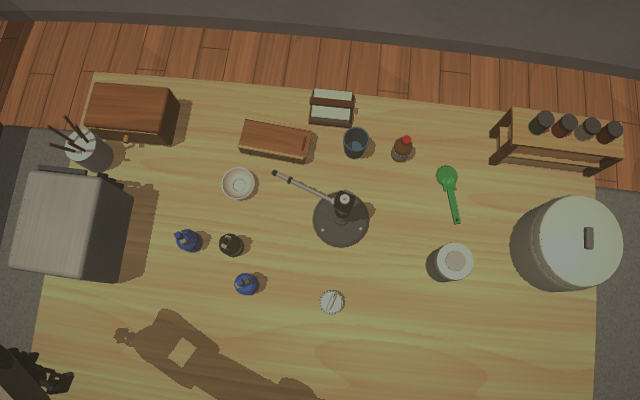

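View pics/wrist0.png

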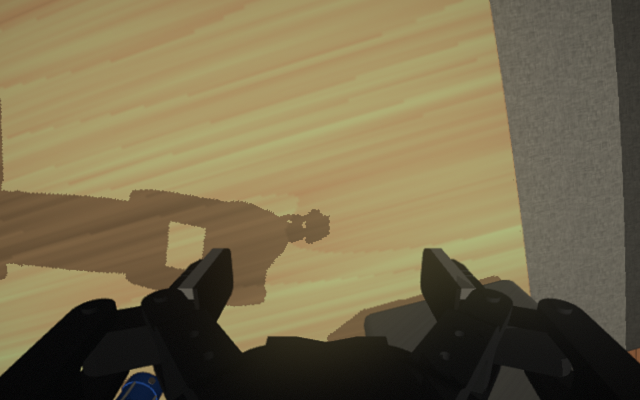

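The scene picture shows three lantern shapes: blue at (412,230), black with a milky middle at (397,261), and blue at (427,295). The black one matches the description. The stand is at (310,210), with its arm pointing to (321,238). Next I'll take an enlarged crop and measure.

```bash
cat > h.py <<'E'
from rig import env
import cv2,numpy as np
def shot(n):
    s=env.observe(); p=env.get_image(n)
    if n=="wrist":
        T=np.eye(4);T[:3,:3]=s["tool_rot"];T[:3,3]=s["position"]
        p["C"]=T@np.array(p["T_tool_cam"])
    else: p["C"]=np.array(p["cam_to_world"])
    return p
def ray(p,uv):
    d=np.array([(uv[0]-p["cx"])/p["fx"],(uv[1]-p["cy"])/p["fy"]]);u=d.copy()
    for _ in range(20): u=d/(1+p["k1"]*(u@u))
    C=p["C"];v=C[:3,:3]@np.array([u[0],-u[1],-1]);return C[:3,3],v/np.linalg.norm(v)
def atz(p,uv,z):
    o,v=ray(p,uv);return o+v*(z-o[2])/v[2]
def proj(p,X):
    X=np.atleast_2d(X);C=p["C"];q=(X-C[:3,3])@C[:3,:3]
    a=q[:,:2]*[1,-1]/-q[:,2:];r2=(a**2).sum(1,keepdims=True);a=a*(1+p["k1"]*r2)
    return a*[p["fx"],p["fy"]]+[p["cx"],p["cy"]]
def tri(ps,uvs):
    A=np.zeros((3,3));b=np.zeros(3)
    for p,uv in zip(ps,uvs):
        o,v=ray(p,uv);M=np.eye(3)-np.outer(v,v);A+=M;b+=M@o
    return np.linalg.solve(A,b)
def save(name,f,box=None,k=1):
    if box: f=f[box[1]:box[3],box[0]:box[2]]
    cv2.imwrite("pics/"+name+".png",cv2.resize(f,None,fx=k,fy=k,interpolation=cv2.INTER_CUBIC))
E
python3 - <<'E'
from h import *
a=shot("scene");b=shot("top")
save("s1",a["frame"],(270,140,450,320),3.3)
save("t1",b["frame"],(160,140,390,320),3.3)
for p,n in((a,"scene"),(b,"top")):
    for q in ["stand","grip","lantern","timer","pickle_dish","food_jar","bento_box","tumbler"]:
        for r in env.trace(p,q)[:3]:
            m=r["pixels"];ys,xs=np.nonzero(m);print(n,q,round(r["confidence"],2),np.round(r["extent"]).tolist(),np.round([xs.mean(),ys.mean()],1),m.sum(),"atz0.03",np.round(atz(p,(xs.mean(),ys.mean()),.03),3))
E
```

```text
scene stand 0.74 [282.0, 161.0, 337.0, 241.0] [308.5 206.8] 2236 atz0.03 [ 0.579 -0.044  0.03 ]
scene grip 0.62 [297.0, 160.0, 327.0, 241.0] [310.  189.2] 693 atz0.03 [ 0.543 -0.094  0.03 ]
scene grip 0.56 [386.0, 244.0, 408.0, 279.0] [397.4 261.9] 551 atz0.03 [0.473 0.229 0.03 ]
scene lantern 0.65 [412.0, 275.0, 437.0, 313.0] [425.2 296.5] 604 atz0.03 [0.474 0.341 0.03 ]
scene lantern 0.58 [402.0, 211.0, 422.0, 247.0] [412.5 229.1] 570 atz0.03 [0.377 0.172 0.03 ]
scene timer 0.67 [360.0, 171.0, 382.0, 190.0] [370.3 180.3] 332 atz0.03 [ 0.376 -0.025  0.03 ]
scene pickle_dish 0.67 [330.0, 284.0, 367.0, 319.0] [346.6 300.5] 948 atz0.03 [0.645 0.245 0.03 ]
scene food_jar 0.61 [276.0, 100.0, 302.0, 151.0] [287.2 126.5] 1191 atz0.03 [ 0.475 -0.346  0.03 ]
scene food_jar 0.33 [212.0, 187.0, 236.0, 219.0] [223.1 202.2] 466 atz0.03 [ 0.778 -0.19   0.03 ]
scene bento_box 0.73 [257.0, 259.0, 320.0, 341.0] [286.3 300.7] 3022 atz0.03 [0.773 0.165 0.03 ]
scene bento_box 0.16 [383.0, 245.0, 408.0, 280.0] [397.4 261.3] 591 atz0.03 [0.472 0.227 0.03 ]
scene tumbler 0.66 [230.0, 215.0, 257.0, 250.0] 
[... 464 characters left out ...]
246.1 284. ] 415 atz0.03 [0.384 0.18  0.03 ]
top lantern 0.74 [174.0, 234.0, 201.0, 253.0] [188.8 240.6] 504 atz0.03 [0.476 0.344 0.03 ]
top timer 0.57 [319.0, 290.0, 344.0, 312.0] [330.2 301.7] 451 atz0.03 [ 0.365 -0.035  0.03 ]
top timer 0.2 [270.0, 168.0, 352.0, 213.0] [325.7 194.5] 699 atz0.03 [0.637 0.006 0.03 ]
top pickle_dish 0.6 [223.0, 168.0, 256.0, 200.0] [237.6 182.2] 815 atz0.03 [0.644 0.241 0.03 ]
top food_jar 0.67 [424.0, 243.0, 477.0, 286.0] [449.3 262.7] 1542 atz0.03 [ 0.494 -0.327  0.03 ]
top bento_box 0.95 [239.0, 116.0, 309.0, 165.0] [274.4 140.1] 2520 atz0.03 [0.771 0.161 0.03 ]
top tumbler 0.81 [345.0, 125.0, 368.0, 160.0] [355.  141.7] 642 atz0.03 [ 0.791 -0.056  0.03 ]
```

```bash
echo
```

```text
(no output)
```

View pics/s1.png

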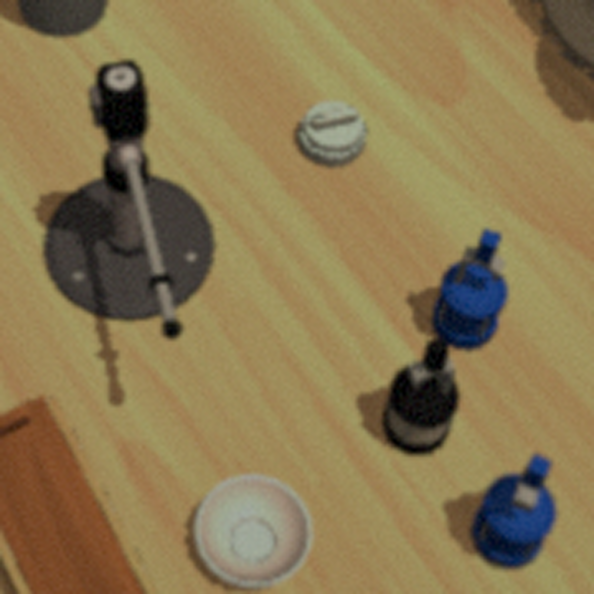

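View pics/t1.png

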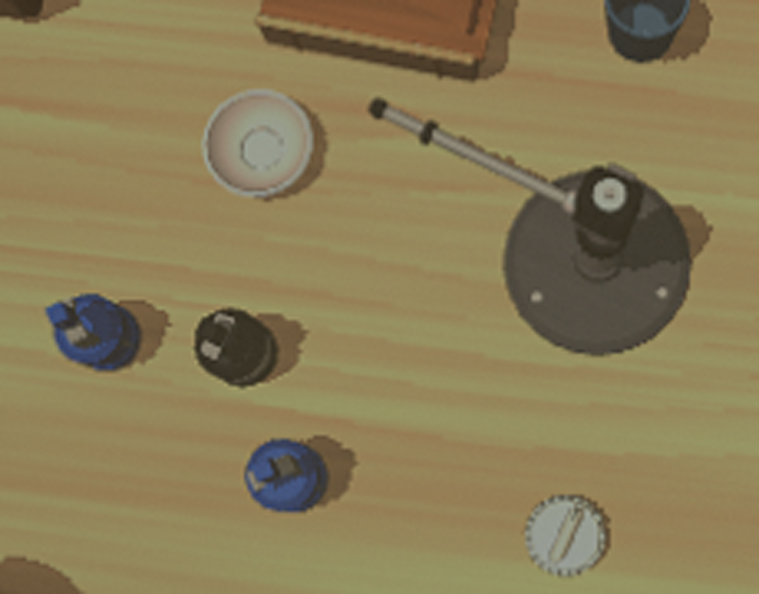

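```bash
python3 - <<'E'
from h import *
a=shot("scene");b=shot("top")
for n,ua,ub,z in [("disc",(306.7,163.3),(344.8,198.5),.243),("ball",(321.8,239.4),(274.5,172.4),.165),("ring",(318.8,226),(290,179.7),.165),("tabtop",(402.2,245),(227.5,237.3),.136)]:
    print(n,np.round(tri([a,b],[ua,ub]),4),np.round(atz(a,ua,z),4),np.round(atz(b,ub,z),4))
E
```

```text
disc [ 0.5817 -0.04    0.2349] [ 0.5843 -0.0337  0.243 ] [ 0.5804 -0.0404  0.243 ]
ball [0.6438 0.1279 0.1632] [0.6443 0.1287 0.165 ] [0.6432 0.1276 0.165 ]
ring [0.63   0.0905 0.1606] [0.6305 0.0936 0.165 ] [0.6296 0.0892 0.165 ]
tabtop [0.4801 0.2261 0.1278] [0.4797 0.2328 0.136 ] [0.4831 0.2202 0.136 ]
```

The crops confirm it: the lantern is the black and milky one at scene (397,261) and top (231,245). The two beside it are blue. The stand is at about (0.581,-0.039), with its arm yawed about -20.6° from world y, and the measured ball distance of 177 mm agrees with the 178 mm given. I'll move above the lantern for a closer look.

Emit:
servo_tool:
  commands:
    - {"linear":[-40,-25,-5],"angular":[0,0,8],"gripper":1}
    - {"linear":[-80,-50,-10],"angular":[0,0,16],"gripper":1}
    - {"linear":[-120,-76,-15],"angular":[0,0,24],"gripper":1}
    - {"linear":[-160,-102,-20],"angular":[0,0,32],"gripper":1}
    - {"linear":[-200,-128,-25],"angular":[0,0,40],"gripper":0.4}
    - {"linear":[-240,-153,-30],"angular":[0,0,48],"gripper":0.4}
    - {"linear":[-280,-179,-35],"angular":[0,0,56],"gripper":0.4}
    - {"linear":[-320,-204,-35],"angular":[0,0,64],"gripper":0.4}
    - {"linear":[-350,-224,-35],"angular":[0,0,72],"gripper":0.4}
    - {"linear":[-375,-240,-35],"angular":[0,0,80],"gripper":0.4}
    - {"linear":[-393,-251,-35],"angular":[0,0,88],"gripper":0.4}
    - {"linear":[-393,-251,-35],"angular":[0,0,94.5],"gripper":0.4}
    - {"linear":[-393,-251,-35],"angular":[0,0,94.5],"gripper":0.4}

```text
time_s: 2.45
position: [0.4607, 0.1779, 0.2514]
tool_rot: [[0.354, 0.935, -0.0], [0.935, -0.354, 0.0], [-0.0, -0.0, -1.0]]
ft_force: [-0.2, -0.6, -0.6]
grip_width: 0.0598
```

```bash
python3 - <<'E'
from h import *
s=env.observe();print(s["time_s"],s["position"],np.round(s["tool_rot"],3),s["q"],s["grip_width"],s["ft_force"])
p=shot("wrist");save("w1",p["frame"])
for r in env.trace(p,"lantern"): print(r["confidence"],r["extent"])
E
```

```text
2.45 [0.46073581 0.17790447 0.25140632] [[ 0.354  0.935 -0.   ]
 [ 0.935 -0.354  0.   ]
 [-0.    -0.    -1.   ]] [7.34857870e+00 1.47244619e+01 7.90475826e+01 2.64781329e-03
 8.62432565e+01 2.80546868e+01] 0.05982128388850621 [-0.20864394 -0.61862978 -0.59689611]
0.88 [241.8, 169.5, 290.8, 229.8]
0.82 [299.1, 98.9, 347.2, 149.7]
0.7 [255.7, 0.0, 309.8, 60.6]
```

View pics/w1.png

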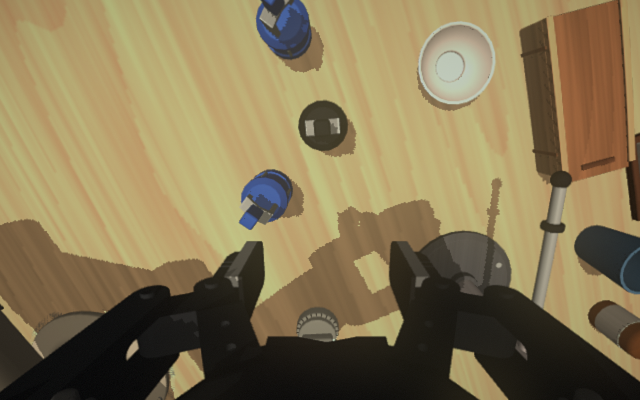

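```bash
python3 - <<'E'
from h import *
p=shot("wrist");save("w1c",p["frame"],(283,85,363,165),7)
print(atz(p,(323,125),.106),atz(p,(323,125),.136))
E
```

```text
[0.48008621 0.2352755  0.106     ] [0.48059397 0.23578791 0.136     ]
```

View pics/w1c.png

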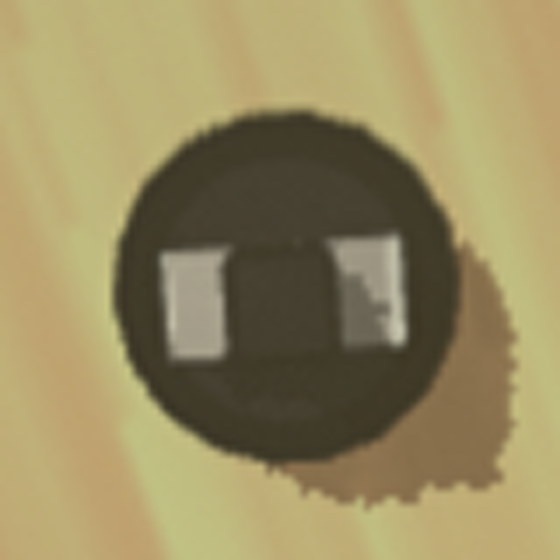

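Emit:
servo_tool:
  commands:
    - {"linear":[0,40,-10],"angular":[0,0,0],"gripper":0.4}
    - {"linear":[-5,80,-20],"angular":[0,0,0],"gripper":0.4}
    - {"linear":[-10,115,-30],"angular":[0,0,0],"gripper":0.4}
    - {"linear":[-10,130,-30],"angular":[0,0,0],"gripper":0.4}
    - {"linear":[-10,130,-30],"angular":[0,0,0],"gripper":0.4}

```text
time_s: 3.1
position: [0.5797, 0.1228, 0.2808]
tool_rot: [[0.351, 0.936, -0.001], [0.936, -0.351, -0.0], [-0.0, -0.0, -1.0]]
ft_force: [-1.9, 0.6, -0.6]
grip_width: 0.0601
```

```bash
python3 - <<'E'
from h import *
s=env.observe();print(s["time_s"],s["position"])
p=shot("wrist");save("w2",p["frame"])
u=proj(p,[.4803,.2355,.1])[0];print(u)
x,y=map(int,u);save("w2c",p["frame"],(max(x-45,0),max(y-45,0),x+45,y+45),6)
E
```

```text
3.1 [0.57974259 0.12278181 0.2807908 ]
[197.49922054 114.39996101]
```

View pics/w2.png

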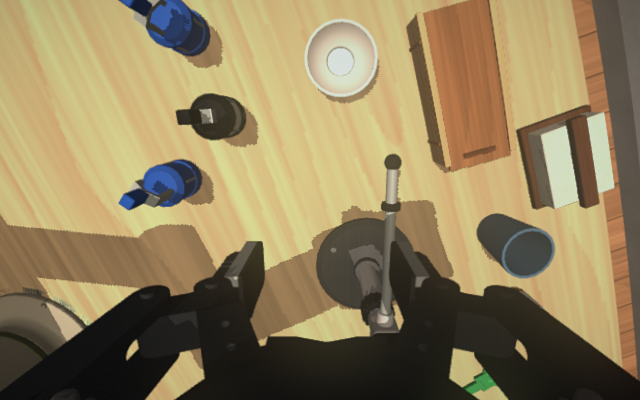

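View pics/w2c.png

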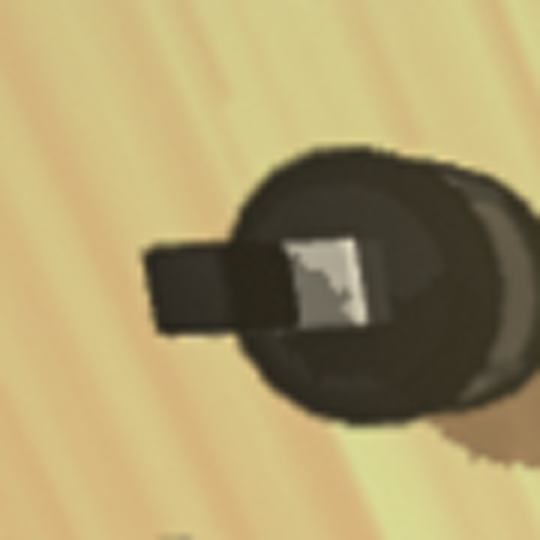

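```bash
python3 - <<'E'
from h import *
p=shot("wrist")
f=p["frame"].copy()
c=np.array([.4803,.2355,0]);t=np.radians(-17);R=np.array([[np.cos(t),-np.sin(t),0],[np.sin(t),np.cos(t),0],[0,0,1]])
def P(x,y,z):return proj(p,c+R@np.array([x,y,z]))[0]
u=P(0,0,.1);x0,y0=int(u[0])-45,int(u[1])-45
k=6;g=cv2.resize(f[y0:y0+90,x0:x0+90],None,fx=k,fy=k,interpolation=cv2.INTER_CUBIC)
g=cv2.convertScaleAbs(g,alpha=2,beta=20)
for z,col in((.066,(0,0,255)),(.090,(0,255,0)),(.098,(255,0,0)),(.136,(255,0,255))):
    for y in(-.007,.007):
        a=((P(.013 if z<.1 else .007,y,z)-[x0,y0]+.5)*k).astype(int);cv2.circle(g,tuple(map(int,a)),4,col,1)
cv2.imwrite("pics/w2d.png",g)
E
```

```text
(no output)
```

View pics/w2d.png

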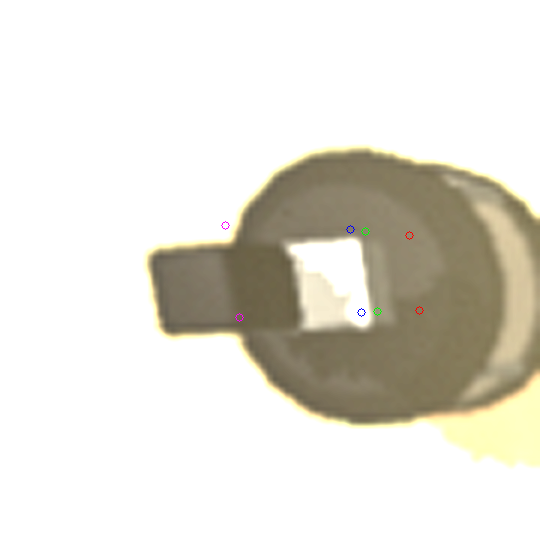

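The near-side strap ends at the tip's projection (90 mm) and not at the cap, so the mouth faces tool +y. The lantern's x axis is therefore at a yaw of about -17°. Next I'll view the stand's grip from above.

Emit:
servo_tool:
  commands:
    - {"linear":[-40,12,-10],"angular":[0,0,0],"gripper":0.4}
    - {"linear":[-80,24,-20],"angular":[0,0,0],"gripper":0.4}
    - {"linear":[-125,36,-30],"angular":[0,0,0],"gripper":0.4}
    - {"linear":[-165,48,-30],"angular":[0,0,0],"gripper":0.4}
    - {"linear":[-190,58,-30],"angular":[0,0,0],"gripper":0.4}
    - {"linear":[-200,58,-30],"angular":[0,0,0],"gripper":0.4}
    - {"linear":[-200,58,-30],"angular":[0,0,0],"gripper":0.4}

```text
time_s: 3.9
position: [0.5618, -0.0841, 0.3117]
tool_rot: [[0.352, 0.936, -0.0], [0.936, -0.352, 0.0], [0.0, -0.0, -1.0]]
ft_force: [-0.2, 0.0, -1.1]
grip_width: 0.0598
```

```bash
python3 - <<'E'
from h import *
s=env.observe();print(s["time_s"],s["position"])
p=shot("wrist");save("w3",p["frame"])
import pickle;pickle.dump(p,open("w3.pkl","wb"))
f=p["frame"].copy()
c=np.array([.5815,-.039,0]);t=np.radians(-20.6);R=np.array([[np.cos(t),-np.sin(t),0],[np.sin(t),np.cos(t),0],[0,0,1]])
for X,col in[((0,0,.243),(0,0,255)),((.017,.02,.236),(0,255,0)),((-.017,-.02,.236),(0,255,0)),((-.017,.02,.236),(0,255,0)),((.017,-.02,.236),(0,255,0)),((0,.04,.165),(255,0,0)),((0,.135,.165),(255,0,255))]:
    u=proj(p,c+R@np.array(X))[0];print(X,u);cv2.circle(f,tuple(map(int,np.round(u))),2,col,-1)
save("w3m",f,(220,0,540,240),2.5)
E
```

```text
3.9 [ 0.56179686 -0.08411003  0.31168954]
(0, 0, 0.243) [327.37146915 143.26476891]
(0.017, 0.02, 0.236) [351.11818707 114.24949706]
(-0.017, -0.02, 0.236) [304.53690811 169.67761922]
(-0.017, 0.02, 0.236) [303.57826067 114.26403107]
(0.017, -0.02, 0.236) [350.12096937 169.65975959]
(0, 0.04, 0.165) [327.10561051  92.62788889]
(0, 0.135, 0.165) [327.11728691 -22.84580898]
```

View pics/w3m.png

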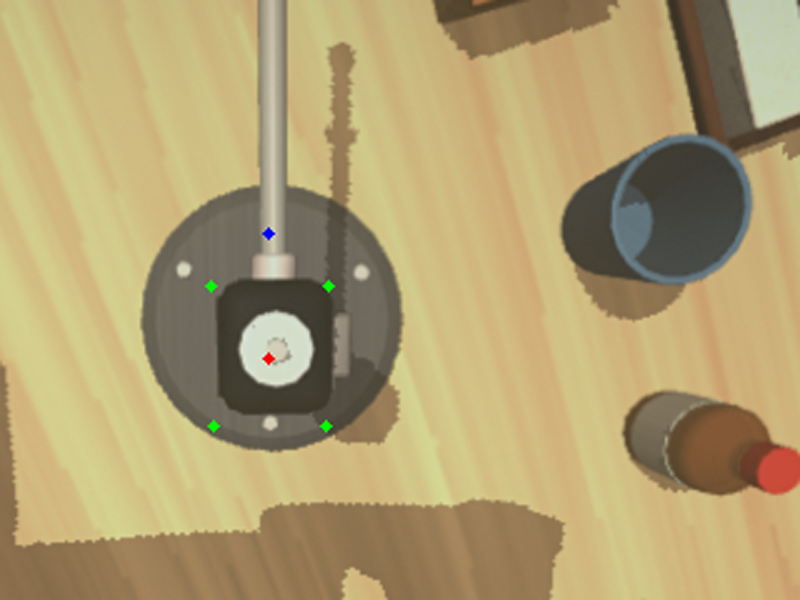

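```bash
python3 - <<'E'
from h import *
import pickle
p=pickle.load(open("w3.pkl","rb"))
print("disc",atz(p,(330,139.2),.243), "armnear",atz(p,(328.9,60),.165),atz(p,(328.6,5),.165))
# w2 pose
T=np.eye(4);T[:3,:3]=np.array([[.351,.936,-.001],[.936,-.351,0],[0,0,-1]]);T[:3,3]=[.57974259,.12278181,.2807908]
p["C"]=T@np.array(p["T_tool_cam"])
print("ball",atz(p,(392.5,162),.165),"ring",atz(p,(391.3,206.5),.165))
f=cv2.imread("pics/w2.png");save("w2e",f,(350,130,450,340),2.8)
E
```

```text
disc [ 0.58423643 -0.03699464  0.243     ] armnear [0.60696388 0.02417384 0.165     ] [0.62251152 0.06644447 0.165     ]
ball [0.64559512 0.12946474 0.165     ] ring [0.63243884 0.09143498 0.165     ]
```

View pics/w2e.png

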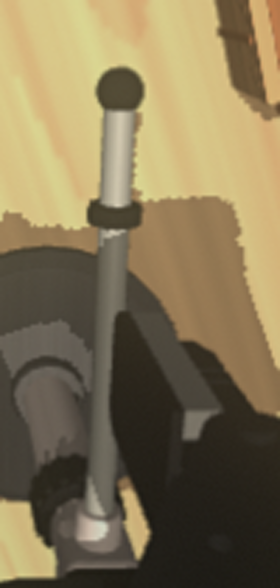

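Emit:
servo_tool:
  commands:
    - {"linear":[32,-22,0],"angular":[0,0,0],"gripper":0.4}
    - {"linear":[65,-45,0],"angular":[0,0,0],"gripper":0.4}
    - {"linear":[98,-68,10],"angular":[0,0,0],"gripper":0.4}
    - {"linear":[131,-92,20],"angular":[0,0,-1],"gripper":0.4}
    - {"linear":[164,-115,40],"angular":[0,0,-2],"gripper":0.4}
    - {"linear":[197,-138,60],"angular":[0,0,-3],"gripper":0.4}
    - {"linear":[230,-161,80],"angular":[0,0,-3.7],"gripper":0.4}
    - {"linear":[255,-180,100],"angular":[0,0,-3.7],"gripper":0.4}
    - {"linear":[268.5,-189,107],"angular":[0,0,-3.7],"gripper":0.4}
    - {"linear":[268.5,-189,107],"angular":[0,0,-3.7],"gripper":0.4}

```text
time_s: 4.95
position: [0.4778, 0.2366, 0.2037]
tool_rot: [[0.285, 0.958, -0.002], [0.958, -0.285, 0.0], [-0.001, -0.002, -1.0]]
ft_force: [1.0, -0.4, -0.4]
grip_width: 0.0598
```

```bash
python3 - <<'E'
from h import *
s=env.observe();print(s["time_s"],s["position"],s["tool_rot"])
p=shot("wrist")
f=p["frame"].copy()
T=np.eye(4);T[:3,:3]=s["tool_rot"];T[:3,3]=s["position"]
for X in[(0,0,s["position"][2]-.136)]+[(a,b,s["position"][2]-.136) for a in(-.007,.007) for b in(-.007,.007)]:
    u=proj(p,(T@np.r_[X,1])[:3])[0];print(X,u);cv2.circle(f,tuple(map(int,np.round(u))),1,(0,0,255),-1)
save("w4",f,(220,100,440,300),3.5)
E
```

```text
4.95 [0.47779999 0.23659814 0.20369611] [[ 2.85301440e-01  9.58435421e-01 -2.15232829e-03]
 [ 9.58437686e-01 -2.85301939e-01  7.77208450e-05]
 [-5.39573023e-04 -2.08504641e-03 -9.99997681e-01]]
(0, 0, np.float64(0.06769611060421699)) [323.71677781 210.02288633]
(-0.007, -0.007, np.float64(0.06769611060421699)) [314.41398663 218.97517921]
(-0.007, 0.007, np.float64(0.06769611060421699)) [333.06933654 218.96486296]
(0.007, -0.007, np.float64(0.06769611060421699)) [314.21885191 200.94036577]
(0.007, 0.007, np.float64(0.06769611060421699)) [333.16519738 200.92962391]
```

View pics/w4.png

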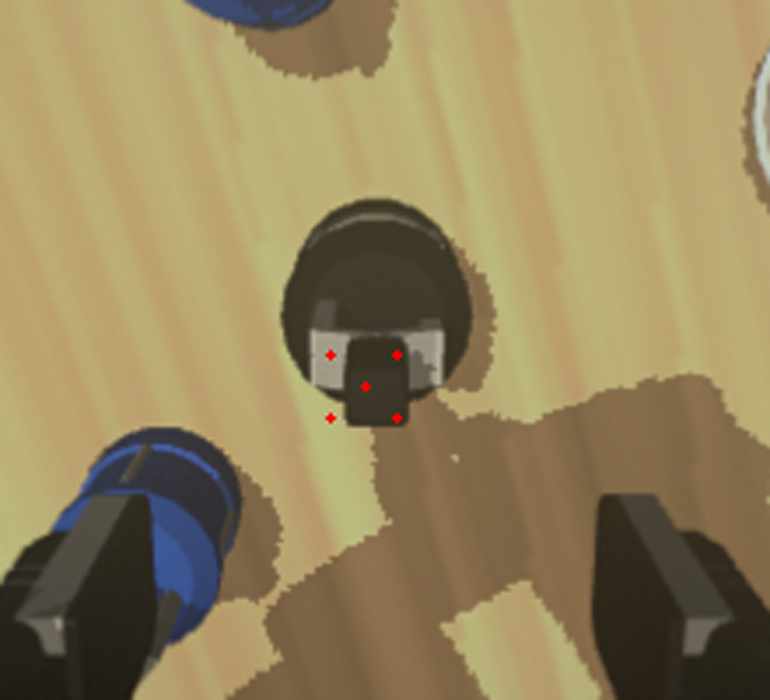

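The tab's top is centred about 2.4 mm towards tool +y and 1.5 mm towards -x of the TCP axis, and the yaw matches. I'll descend and grasp.

Emit:
servo_tool:
  commands:
    - {"linear":[-1.5,2.2,20],"angular":[0,0,0],"gripper":0.3}
    - {"linear":[-1.5,2.2,45],"angular":[0,0,0],"gripper":0.3}
    - {"linear":[-1.5,2.2,65],"angular":[0,0,0],"gripper":0.3}
    - {"linear":[-1.5,2.2,75],"angular":[0,0,0],"gripper":0.3}
    - {"linear":[-1.5,2.2,78.5],"angular":[0,0,0],"gripper":0.3}
    - {"linear":[-1.5,2.2,78.5],"angular":[0,0,0],"gripper":0.0}
    - {"linear":[-1.5,2.2,78.5],"angular":[0,0,0],"gripper":-1}
    - {"linear":[-1.5,2.2,78.5],"angular":[0,0,0],"gripper":-1}
    - {"linear":[-1.5,2.2,78.5],"angular":[0,0,0],"gripper":-1}
    - {"linear":[-1.5,2.2,78.5],"angular":[0,0,0],"gripper":-1}
    - {"linear":[-1.5,2.2,78.5],"angular":[0,0,0],"gripper":-1}
    - {"linear":[-1.5,2.2,78.5],"angular":[0,0,0],"gripper":-1}
    - {"linear":[-1.5,2.2,78.5],"angular":[0,0,0],"gripper":-1}
  force: 40

```text
time_s: 6.3
position: [0.4818, 0.2314, 0.126]
tool_rot: [[0.29, 0.957, -0.0], [0.957, -0.29, -0.0], [-0.0, -0.0, -1.0]]
ft_force: [-0.4, -0.1, -0.1]
grip_width: 0.0002
```

```bash
python3 - <<'E'
from h import *
s=env.observe();print(s["time_s"],s["position"],s["grip_width"],s["ft_force"],s["wrist_torque"])
p=shot("wrist");save("w5",p["frame"],(180,120,500,360),2.5)
E
```

```text
6.3 [0.48176563 0.23140906 0.12602551] 0.00019649141920095569 [-0.35358594 -0.14194219 -0.09909003] [ 0.02030488 -0.03209426  0.08123945]
```

View pics/w5.png

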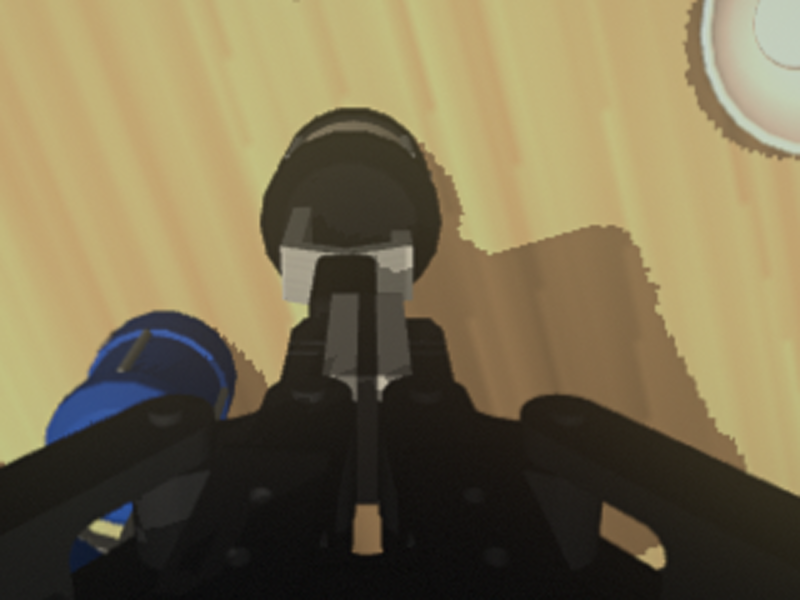

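The fingers shut completely on nothing. It looks as if the tips closed above the tab, so I'll check from the fixed cameras.

```bash
python3 - <<'E'
from h import *
print(env.tips_ahead)
p=shot("scene");s=env.observe()
u=proj(p,s["position"])[0];print(u)
f=p["frame"].copy()
T=np.eye(4);T[:3,:3]=s["tool_rot"];T[:3,3]=s["position"]
k=6;x0,y0=int(u[0])-55,int(u[1])-50
g=cv2.resize(f[y0:y0+95,x0:x0+110],None,fx=k,fy=k,interpolation=cv2.INTER_CUBIC)
for X,c in (((0,0,.011),(0,0,255)),((0,0,-.010),(0,255,0)),((0,0,0),(255,0,0))):
    a=((proj(p,(T@np.r_[X,1])[:3])[0]-[x0,y0]+.5)*k).astype(int);cv2.circle(g,tuple(map(int,a)),3,c,1)
g=cv2.convertScaleAbs(g,alpha=1.6,beta=10)
cv2.imwrite("pics/s2.png",g)
E
```

```text
0.011
[400.58117925 246.92364957]
```

View pics/s2.png

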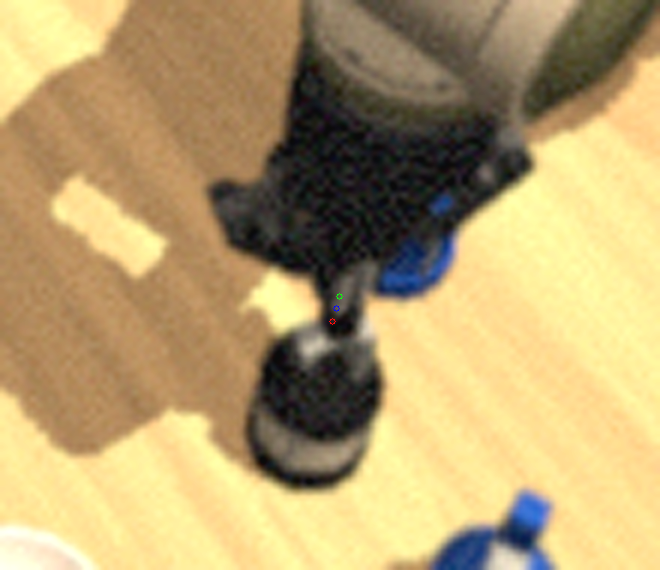

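Emit:
servo_tool:
  commands:
    - {"linear":[0,0,0],"angular":[0,0,0],"gripper":-1}
    - {"linear":[0,0,0],"angular":[0,0,0],"gripper":-1}

```text
time_s: 6.6
position: [0.4818, 0.2314, 0.126]
tool_rot: [[0.29, 0.957, -0.0], [0.957, -0.29, -0.0], [-0.0, -0.0, -1.0]]
ft_force: [-0.6, -0.6, 0.6]
grip_width: -0.0002
```

Emit:
servo_tool:
  commands:
    - {"linear":[0,0,2],"angular":[0,0,0],"gripper":-1}
    - {"linear":[0,0,2],"angular":[0,0,0],"gripper":-1}

```text
time_s: 6.8
position: [0.4816, 0.2314, 0.1237]
tool_rot: [[0.291, 0.957, -0.0], [0.957, -0.291, -0.0], [-0.0, -0.0, -1.0]]
ft_force: [0.6, 0.6, -0.1]
grip_width: -0.0002
```

Emit:
servo_tool:
  commands:
    - {"linear":[0,0,2],"angular":[0,0,0],"gripper":-1}
    - {"linear":[0,0,2],"angular":[0,0,0],"gripper":-1}

```text
time_s: 7.0
position: [0.4816, 0.2314, 0.1218]
tool_rot: [[0.291, 0.957, -0.0], [0.957, -0.291, -0.0], [-0.0, -0.0, -1.0]]
ft_force: [-0.1, 0.2, -0.2]
grip_width: 0.0001
```

```bash
python3 - <<'E'
from h import *
p=shot("top");s=env.observe()
u=proj(p,s["position"])[0];print(u)
f=p["frame"].copy()
T=np.eye(4);T[:3,:3]=s["tool_rot"];T[:3,3]=s["position"]
k=6;x0,y0=int(u[0])-55,int(u[1])-50
g=cv2.resize(f[y0:y0+95,x0:x0+110],None,fx=k,fy=k,interpolation=cv2.INTER_CUBIC)
g=cv2.convertScaleAbs(g,alpha=2.5,beta=10)
for X,c in (((0,0,.011),(0,0,255)),((0,0,-.010),(0,255,0)),((0,0,0),(255,0,0))):
    a=((proj(p,(T@np.r_[X,1])[:3])[0]-[x0,y0]+.5)*k).astype(int);cv2.circle(g,tuple(map(int,a)),3,c,1)
cv2.imwrite("pics/t2.png",g)
p=shot("wrist");save("w6",cv2.convertScaleAbs(p["frame"],alpha=1.8,beta=10),(240,180,400,300),5)
E
```

```text
[224.02279575 238.19872044]
```

View pics/t2.png

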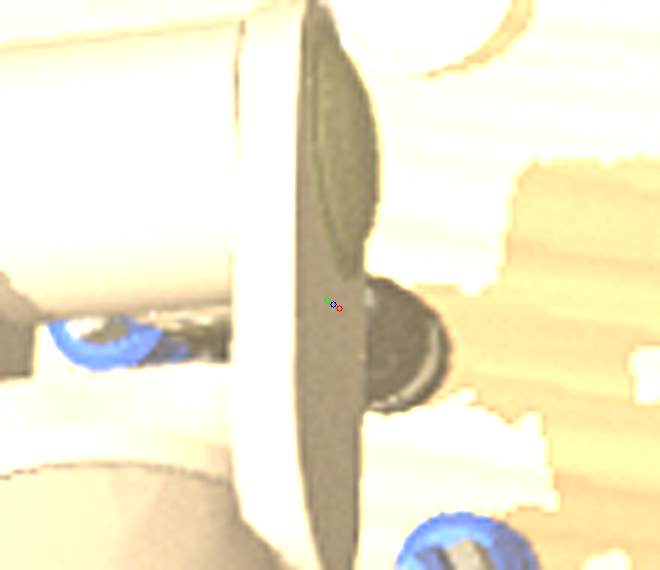

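View pics/w6.png

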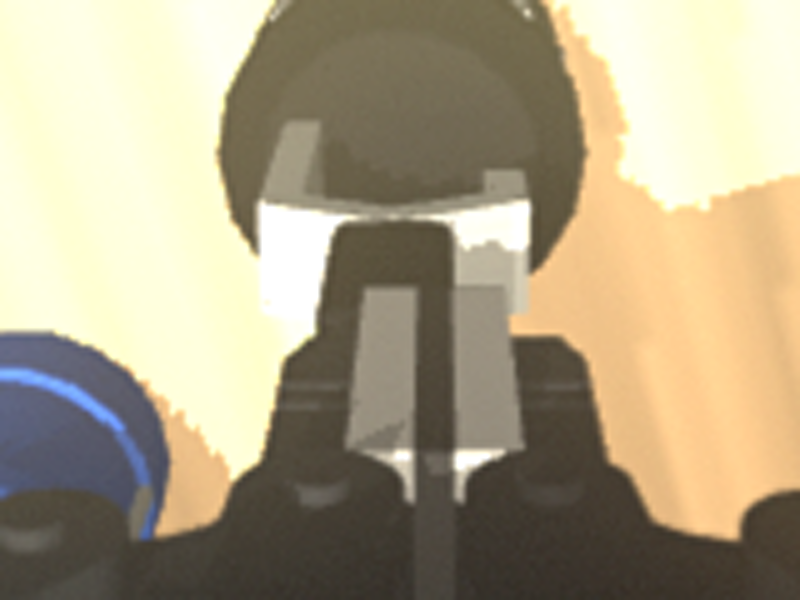

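The wrist view shows the pads still above the tab: their tips are at (388..510, 290) in the crop and overlap the tab behind them. I'll probe down gently to find where they touch the tab.

Emit:
servo_tool:
  commands:
    - {"linear":[0,0,2],"angular":[0,0,0],"gripper":-1}
    - {"linear":[0,0,2],"angular":[0,0,0],"gripper":-1}

```text
time_s: 7.3
position: [0.4825, 0.2316, 0.1213]
tool_rot: [[0.29, 0.957, 0.003], [0.957, -0.29, 0.001], [0.001, 0.002, -1.0]]
ft_force: [-1.1, -0.6, 9.8]
grip_width: -0.0002
```

Emit:
servo_tool:
  commands:
    - {"linear":[0,0,2],"angular":[0,0,0],"gripper":-1}
    - {"linear":[0,0,2],"angular":[0,0,0],"gripper":-1}

```text
time_s: 7.5
position: [0.4835, 0.2318, 0.1212]
tool_rot: [[0.29, 0.957, 0.007], [0.957, -0.29, 0.001], [0.003, 0.006, -1.0]]
ft_force: [-3.2, -1.3, 23.7]
grip_width: -0.0001
```

```bash
python3 - <<'E'
from h import *
s=env.observe();print(s["position"],s["ft_force"])
p=shot("wrist");save("w7",cv2.convertScaleAbs(p["frame"],alpha=1.8,beta=10),(240,180,400,300),5)
p=shot("scene");save("s3",cv2.convertScaleAbs(p["frame"],alpha=1.6,beta=10),(360,210,450,290),8)
E
```

```text
[0.48347893 0.23184276 0.12124217] [-3.24394177 -1.33799454 23.7198403 ]
```

View pics/w7.png

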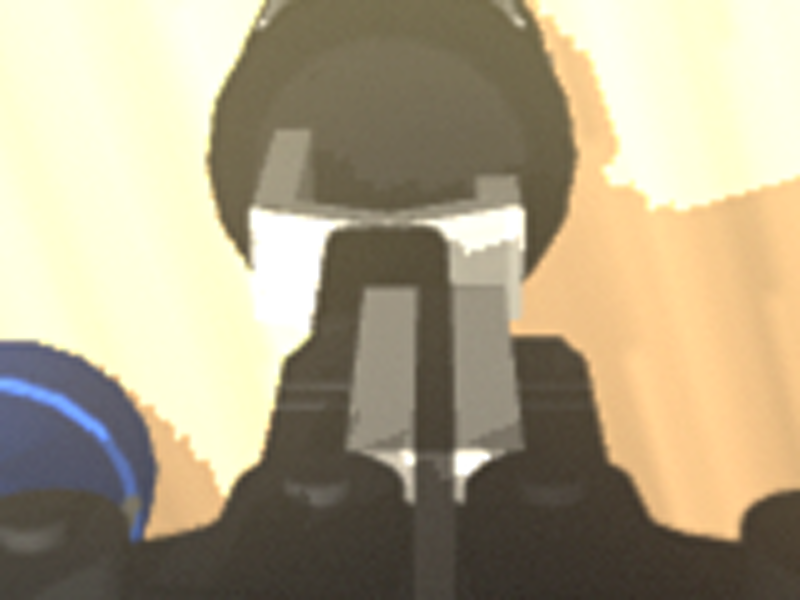

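View pics/s3.png

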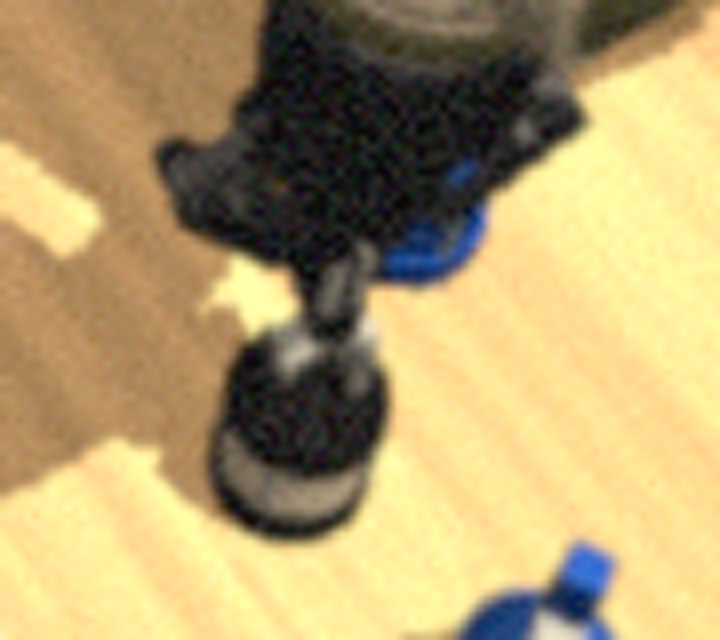

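Contact came at TCP z = 0.1215. The tab top is at 0.136, so the tips are really about 14 mm behind the reported TCP. The wrist picture (tips at tool z about -0.019 when 60 mm open) and the scene view both agree with that, so I'll use this offset. Next: back off, open, correct the lateral position and recheck.

Emit:
servo_tool:
  commands:
    - {"linear":[0,0,-10],"angular":[0,0,0],"gripper":-1}
    - {"linear":[0,0,-25],"angular":[0,0,0],"gripper":-0.5}
    - {"linear":[-3,-3.3,-30],"angular":[0,0,0],"gripper":0.2}
    - {"linear":[-3,-3.3,-30],"angular":[0,0,0],"gripper":0.2}
    - {"linear":[-3,-3.3,-30],"angular":[0,0,0],"gripper":0.2}
    - {"linear":[-3,-3.3,-30],"angular":[0,0,0],"gripper":0.2}

```text
time_s: 8.2
position: [0.4775, 0.2294, 0.1474]
tool_rot: [[0.291, 0.957, -0.001], [0.957, -0.291, -0.0], [-0.001, -0.001, -1.0]]
ft_force: [-0.3, -0.2, 0.1]
grip_width: 0.0515
```

```bash
python3 - <<'E'
from h import *
s=env.observe();print(s["time_s"],s["position"],s["grip_width"],s["ft_force"])
p=shot("wrist");save("w8",cv2.convertScaleAbs(p["frame"],alpha=1.6,beta=10),(230,140,430,290),4)
T=np.eye(4);T[:3,:3]=s["tool_rot"];T[:3,3]=s["position"]
for z in(.136,.11):print(proj(p,(T@np.r_[0,0,s["position"][2]-z,1])[:3])[0])
E
```

```text
8.2 [0.47746313 0.22940642 0.14737571] 0.051512681153248883 [-0.33284815 -0.19407174  0.05177542]
[322.98158969 237.93908037]
[323.37498271 223.22892697]
```

View pics/w8.png

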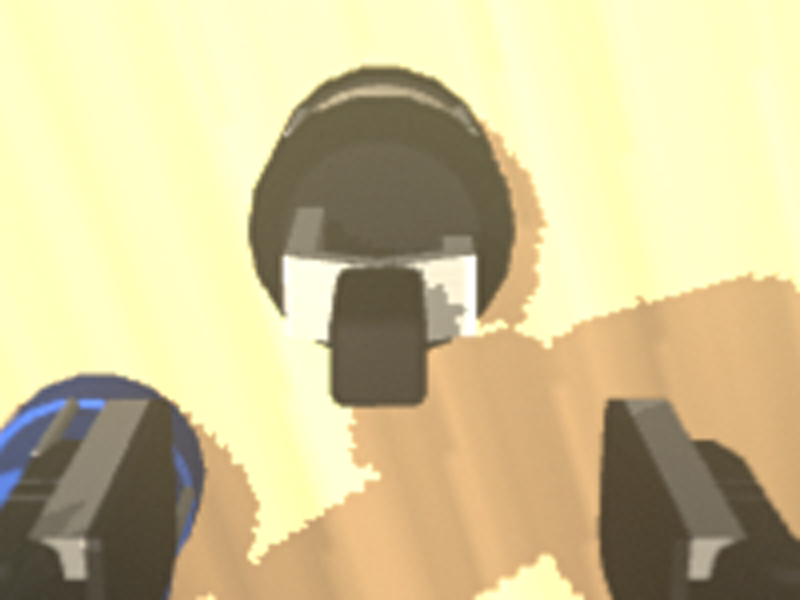

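Emit:
servo_tool:
  commands:
    - {"linear":[7,1,10],"angular":[0,0,0],"gripper":0.2}
    - {"linear":[7,1,20],"angular":[0,0,0],"gripper":0.2}
    - {"linear":[7,1,30],"angular":[0,0,0],"gripper":0.2}
    - {"linear":[7,1,40],"angular":[0,0,0],"gripper":0.2}
    - {"linear":[7,1,46],"angular":[0,0,0],"gripper":0.2}
    - {"linear":[7,1,48],"angular":[0,0,0],"gripper":0}
    - {"linear":[7,1,48],"angular":[0,0,0],"gripper":-0.4}
    - {"linear":[7,1,48],"angular":[0,0,0],"gripper":-1}
    - {"linear":[7,1,48],"angular":[0,0,0],"gripper":-1}
    - {"linear":[7,1,48],"angular":[0,0,0],"gripper":-1}
    - {"linear":[7,1,48],"angular":[0,0,0],"gripper":-1}
    - {"linear":[7,1,48],"angular":[0,0,0],"gripper":-1}

```text
time_s: 9.45
position: [0.4808, 0.2359, 0.1002]
tool_rot: [[0.291, 0.957, 0.0], [0.957, -0.291, 0.0], [0.0, 0.0, -1.0]]
ft_force: [-0.3, -0.1, 0.4]
grip_width: 0.0127
```

```bash
python3 - <<'E'
from h import *
s=env.observe();print(s["time_s"],s["position"],s["grip_width"],s["ft_force"])
p=shot("wrist");save("w9",cv2.convertScaleAbs(p["frame"],alpha=1.6,beta=10),(230,140,430,290),4)
E
```

```text
9.45 [0.48080057 0.23593349 0.10018856] 0.012662579691181257 [-0.34447779 -0.0612967   0.42962567]
```

View pics/w9.png

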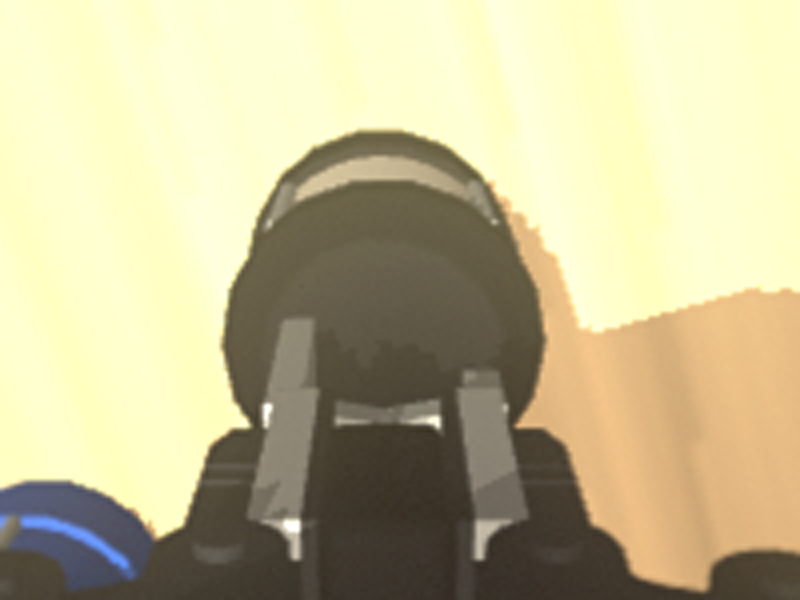

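The tab is gripped: width 12.7 mm, a pad on each side, the long stem at left and the short tip at right. Lifting.

Emit:
servo_tool:
  commands:
    - {"linear":[0,0,-10],"angular":[0,0,0],"gripper":-1}
    - {"linear":[0,0,-30],"angular":[0,0,0],"gripper":-1}
    - {"linear":[0,0,-55],"angular":[0,0,0],"gripper":-1}
    - {"linear":[0,0,-75],"angular":[0,0,0],"gripper":-1}
    - {"linear":[-10,10,-87],"angular":[0,0,1],"gripper":-1}
    - {"linear":[-40,33,-87],"angular":[0,0,2],"gripper":-1}
    - {"linear":[-70,57,-87],"angular":[0,0,3.4],"gripper":-1}
    - {"linear":[-100,82,-87],"angular":[0,0,3.4],"gripper":-1}
    - {"linear":[-130,107,-87],"angular":[0,0,3.4],"gripper":-1}
    - {"linear":[-150,125,-87],"angular":[0,0,3.4],"gripper":-1}
    - {"linear":[-158,131,-87],"angular":[0,0,3.4],"gripper":-1}
    - {"linear":[-158,131,-87],"angular":[0,0,3.4],"gripper":-1}
    - {"linear":[-158,131,-87],"angular":[0,0,3.4],"gripper":-1}
    - {"linear":[-158,131,-87],"angular":[0,0,3.4],"gripper":-1}

```text
time_s: 10.9
position: [0.5597, 0.0479, 0.1872]
tool_rot: [[0.345, 0.938, -0.0], [0.938, -0.345, 0.0], [0.0, -0.0, -1.0]]
ft_force: [-0.5, 0.1, -1.2]
grip_width: 0.013
```

```bash
python3 - <<'E'
from h import *
s=env.observe();print(s["time_s"],s["position"],s["grip_width"],s["ft_force"],s["tool_rot"])
p=shot("wrist");save("w10",cv2.convertScaleAbs(p["frame"],alpha=1.3,beta=10))
p=shot("scene");save("s10",cv2.convertScaleAbs(p["frame"],alpha=1.5,beta=10),(250,130,410,260),4.5)
E
```

```text
10.9 [0.55967543 0.04792767 0.18722203] 0.012978086850103616 [-0.46444281  0.14861881 -1.19708664] [[ 3.45353096e-01  9.38472812e-01 -1.39355069e-04]
 [ 9.38472807e-01 -3.45353059e-01  2.34722633e-04]
 [ 1.72154110e-04 -2.11843131e-04 -9.99999963e-01]]
```

View pics/w10.png

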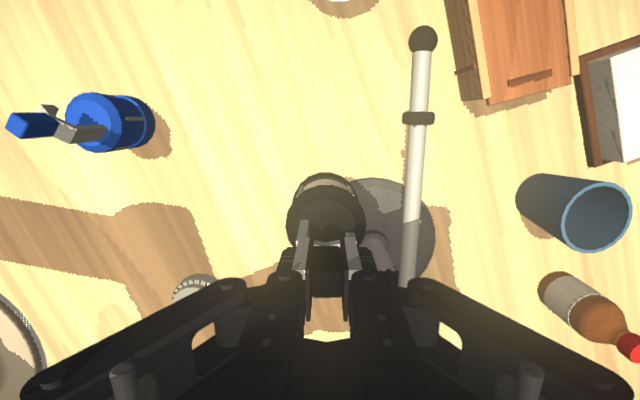

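View pics/s10.png

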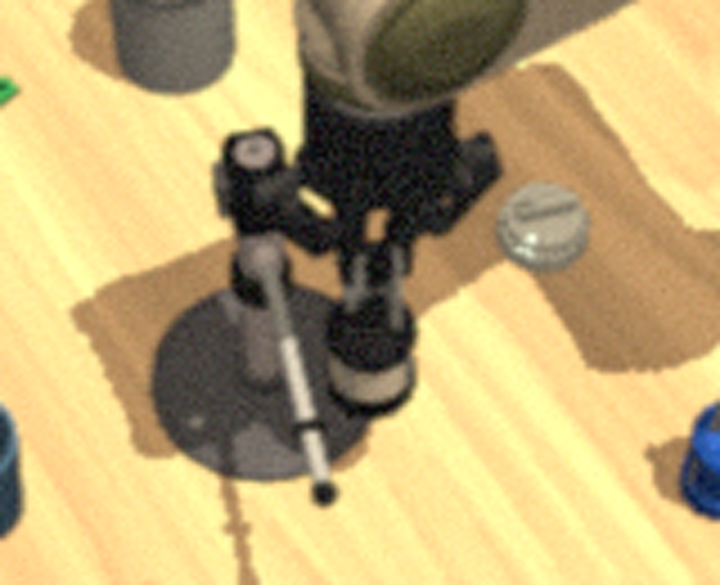

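```bash
python3 - <<'E'
from h import *
s=env.observe();p=shot("wrist")
R=s["tool_rot"];t=s["position"]
for n,u in(("ball",(423.5,39.5)),("ring",(418.5,118)),("armmid",(413.5,190)),("armlow",(409,240))):
    X=atz(p,u,.165);print(n,np.round(X,4),"tool",np.round(R.T@(X-t),4))
save("w11",cv2.convertScaleAbs(p["frame"],alpha=1.3,beta=10),(370,10,470,290),2.1)
E
```

```text
ball [0.6465 0.1298 0.165 ] tool [0.107  0.053  0.0222]
ring [0.6326 0.092  0.165 ] tool [0.0667 0.053  0.0222]
armmid [0.6184 0.0536 0.165 ] tool [0.0258 0.053  0.0222]
armlow [0.6071 0.0244 0.165 ] tool [-0.0056  0.0524  0.0222]
```

View pics/w11.png

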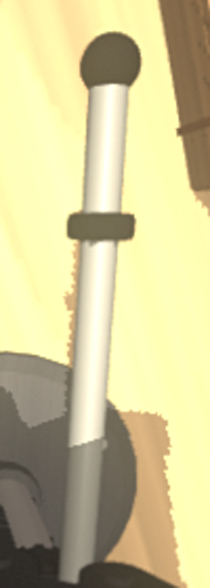

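Emit:
servo_tool:
  commands:
    - {"linear":[0,8,0],"angular":[0,0,0],"gripper":-1}
    - {"linear":[0,16,0],"angular":[0,0,0],"gripper":-1}
    - {"linear":[0,24,0],"angular":[0,0,0],"gripper":-1}
    - {"linear":[0,32,0],"angular":[0,0,0],"gripper":-1}
    - {"linear":[0,38,0],"angular":[0,0,0],"gripper":-1}
    - {"linear":[0,38,0],"angular":[0,0,0],"gripper":-1}

```text
time_s: 11.65
position: [0.5965, 0.033, 0.1867]
tool_rot: [[0.347, 0.938, -0.0], [0.938, -0.347, -0.0], [-0.0, -0.0, -1.0]]
ft_force: [0.3, -0.0, -1.2]
grip_width: 0.0128
```

```bash
python3 - <<'E'
from h import *
s=env.observe();print(s["time_s"],s["position"],s["grip_width"],s["ft_force"])
p=shot("wrist");save("w12",cv2.convertScaleAbs(p["frame"],alpha=1.5,beta=10),(250,130,430,290),4)
p=shot("scene");save("s12",cv2.convertScaleAbs(p["frame"],alpha=1.7,beta=10),(280,140,380,240),6)
E
```

```text
11.65 [0.5965129  0.03304095 0.18668058] 0.012845317474355864 [ 0.29771815 -0.03981914 -1.21196405]
```

View pics/w12.png

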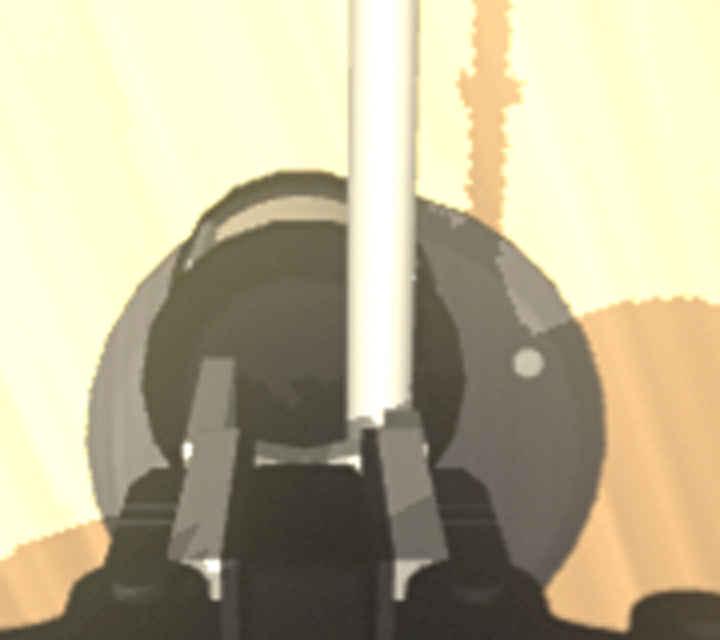

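View pics/s12.png

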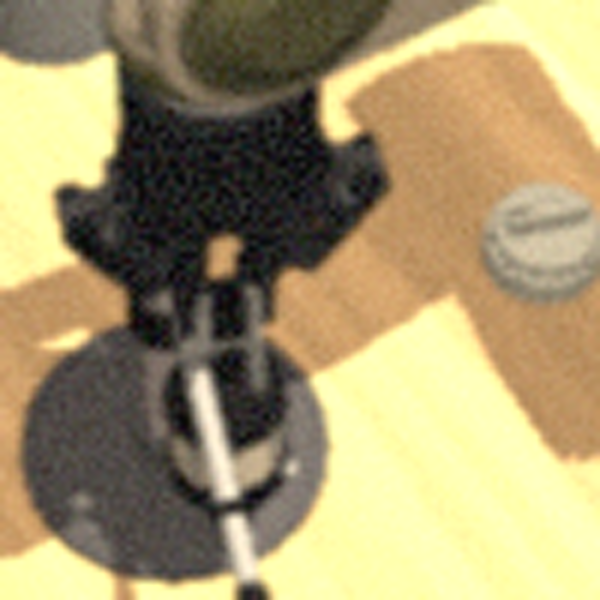

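Emit:
servo_tool:
  commands:
    - {"linear":[0,5,0],"angular":[0,0,0],"gripper":-1}
    - {"linear":[0,10,0],"angular":[0,0,0],"gripper":-1}
    - {"linear":[0,12,0],"angular":[0,0,0],"gripper":-1}
    - {"linear":[0,12,0],"angular":[0,0,0],"gripper":-1}
    - {"linear":[0,12,0],"angular":[0,0,0],"gripper":-1}

```text
time_s: 12.25
position: [0.607, 0.0293, 0.1869]
tool_rot: [[0.347, 0.938, -0.0], [0.938, -0.347, 0.0], [-0.0, -0.0, -1.0]]
ft_force: [-0.2, 1.0, -1.5]
grip_width: 0.0131
```

```bash
python3 - <<'E'
from h import *
s=env.observe();print(s["time_s"],s["position"],s["grip_width"],s["ft_force"])
p=shot("wrist");save("w13",cv2.convertScaleAbs(p["frame"],alpha=1.5,beta=10),(250,130,430,290),4)
R=s["tool_rot"];t=s["position"]
E
```

```text
12.25 [0.60700631 0.02933052 0.18694906] 0.013135187949785004 [-0.19487035  0.98442643 -1.48819242]
```

View pics/w13.png

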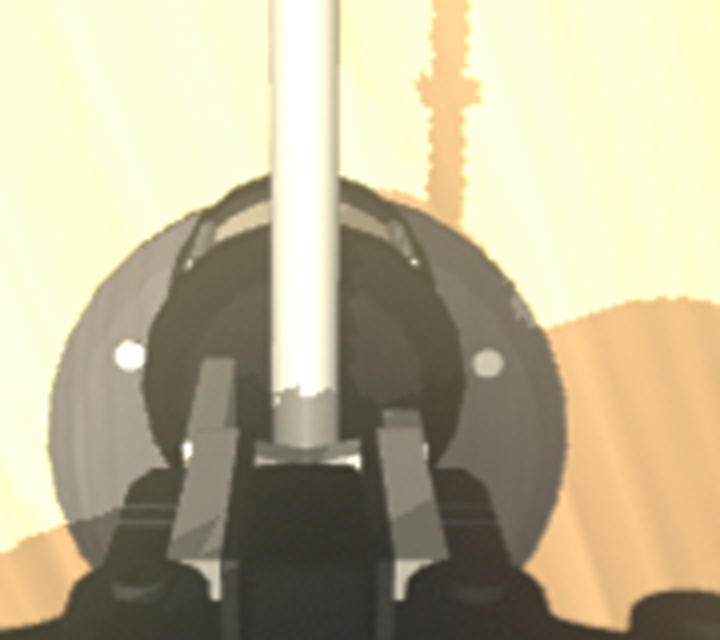

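The rod at x = 305 in the crop is centred under the crown at 307 and the cap at 305. Lowering now.

Emit:
servo_tool:
  commands:
    - {"linear":[0,0,4],"angular":[0,0,0],"gripper":-1}
    - {"linear":[0,0,8],"angular":[0,0,0],"gripper":-1}
    - {"linear":[0,0,12],"angular":[0,0,0],"gripper":-1}
    - {"linear":[0,0,16],"angular":[0,0,0],"gripper":-1}
    - {"linear":[0,0,18],"angular":[0,0,0],"gripper":-1}
    - {"linear":[0,0,18],"angular":[0,0,0],"gripper":-1}

```text
time_s: 12.9
position: [0.6069, 0.0293, 0.1686]
tool_rot: [[0.347, 0.938, -0.001], [0.938, -0.347, 0.0], [-0.0, -0.001, -1.0]]
ft_force: [0.0, 0.1, -1.5]
grip_width: 0.0128
```

Emit:
servo_tool:
  commands:
    - {"linear":[0,0,1],"angular":[0,0,0],"gripper":-1}
    - {"linear":[0,0,1.5],"angular":[0,0,0],"gripper":-1}
    - {"linear":[0,0,1.5],"angular":[0,0,0],"gripper":-1}

```text
time_s: 13.2
position: [0.6071, 0.0293, 0.1675]
tool_rot: [[0.347, 0.938, 0.0], [0.938, -0.347, -0.0], [0.0, 0.0, -1.0]]
ft_force: [-0.2, 0.2, -1.5]
grip_width: 0.0129
```

Emit:
servo_tool:
  commands:
    - {"linear":[0,0,0.5],"angular":[0,0,0],"gripper":-1}
    - {"linear":[0,0,1],"angular":[0,0,0],"gripper":-1}
    - {"linear":[0,0,1],"angular":[0,0,0],"gripper":-1}

```text
time_s: 13.5
position: [0.607, 0.0293, 0.1665]
tool_rot: [[0.347, 0.938, -0.0], [0.938, -0.347, 0.0], [-0.0, -0.0, -1.0]]
ft_force: [-0.0, 0.2, -0.9]
grip_width: 0.013
```

Emit:
servo_tool:
  commands:
    - {"linear":[0,0,0.5],"angular":[0,0,0],"gripper":-1}
    - {"linear":[0,0,1],"angular":[0,0,0],"gripper":-1}
    - {"linear":[0,0,1],"angular":[0,0,0],"gripper":-1}

```text
time_s: 13.8
position: [0.6072, 0.0293, 0.1663]
tool_rot: [[0.347, 0.938, 0.001], [0.938, -0.347, -0.0], [0.0, 0.001, -1.0]]
ft_force: [-1.9, 1.6, 4.9]
grip_width: 0.0126
```

Seated at TCP z = 0.1664, against 0.1667 predicted. I'll ease the load and slide outwards.

Emit:
servo_tool:
  commands:
    - {"linear":[0,-0.3,-0.8],"angular":[0,0,0],"gripper":-1}
    - {"linear":[4,-0.3,-0.8],"angular":[0,0,0],"gripper":-1}
    - {"linear":[10,-0.3,-0.8],"angular":[0,0,0],"gripper":-1}
    - {"linear":[16,-0.3,-0.8],"angular":[0,0,0],"gripper":-1}
    - {"linear":[22,-0.3,-0.8],"angular":[0,0,0],"gripper":-1}
    - {"linear":[28,-0.3,-0.8],"angular":[0,0,0],"gripper":-1}
    - {"linear":[34,-0.3,-0.8],"angular":[0,0,0],"gripper":-1}
    - {"linear":[40,-0.3,-0.8],"angular":[0,0,0],"gripper":-1}
    - {"linear":[45,-0.3,-0.8],"angular":[0,0,0],"gripper":-1}
    - {"linear":[49,-0.3,-0.8],"angular":[0,0,0],"gripper":-1}
    - {"linear":[51,-0.3,-0.8],"angular":[0,0,0],"gripper":-1}
    - {"linear":[51,-0.3,-0.8],"angular":[0,0,0],"gripper":-1}
    - {"linear":[51,-0.3,-0.8],"angular":[0,0,0],"gripper":-1}

```text
time_s: 15.1
position: [0.6246, 0.0775, 0.1663]
tool_rot: [[0.347, 0.938, 0.0], [0.938, -0.347, 0.001], [0.001, 0.0, -1.0]]
ft_force: [1.7, 2.0, 1.1]
grip_width: 0.0128
```

```bash
python3 - <<'E'
from h import *
s=env.observe();print(s["time_s"],s["position"],s["grip_width"],s["ft_force"])
p=shot("wrist");save("w14",cv2.convertScaleAbs(p["frame"],alpha=1.5,beta=10),(250,130,430,290),4)
p=shot("scene");save("s14",cv2.convertScaleAbs(p["frame"],alpha=1.7,beta=10),(280,160,380,260),6)
E
```

```text
15.1 [0.62456902 0.07753686 0.16632718] 0.012775833401818064 [1.67442945 1.99722404 1.08039103]
```

View pics/w14.png

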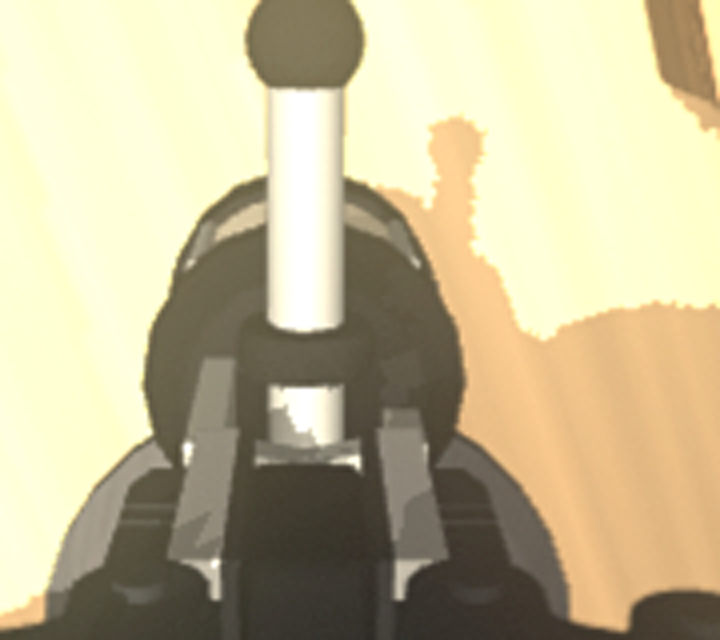

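View pics/s14.png

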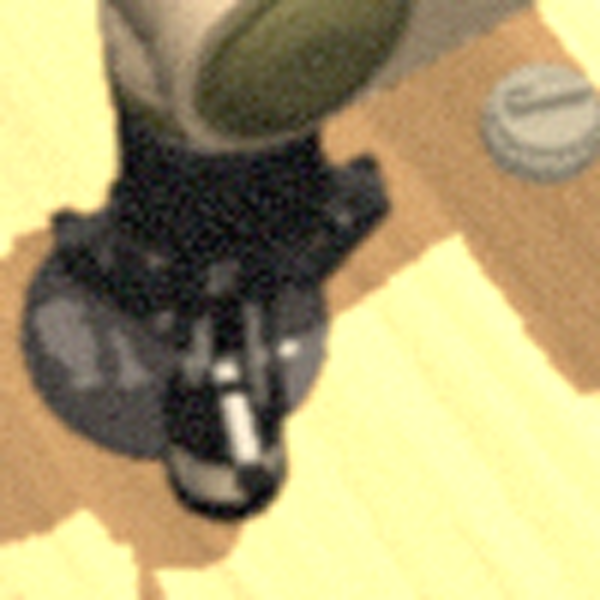

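Emit:
servo_tool:
  commands:
    - {"linear":[2,0,0],"angular":[0,0,0],"gripper":-1}
    - {"linear":[4,0,0],"angular":[0,0,0],"gripper":-1}
    - {"linear":[5.5,0,0],"angular":[0,0,0],"gripper":-1}
    - {"linear":[5.5,0,0],"angular":[0,0,0],"gripper":-1}

```text
time_s: 15.6
position: [0.6264, 0.0826, 0.1663]
tool_rot: [[0.347, 0.938, 0.0], [0.938, -0.347, -0.0], [-0.0, 0.0, -1.0]]
ft_force: [0.3, -0.5, 0.8]
grip_width: 0.0128
```

Emit:
servo_tool:
  commands:
    - {"linear":[1,0,0],"angular":[0,0,0],"gripper":-1}
    - {"linear":[1,0,0],"angular":[0,0,0],"gripper":-1}

```text
time_s: 15.8
position: [0.6268, 0.0834, 0.1663]
tool_rot: [[0.347, 0.938, 0.0], [0.938, -0.347, -0.0], [0.0, 0.0, -1.0]]
ft_force: [0.8, -0.8, 1.8]
grip_width: 0.0127
```

Emit:
servo_tool:
  commands:
    - {"linear":[1,0,0],"angular":[0,0,0],"gripper":-1}
    - {"linear":[1,0,0],"angular":[0,0,0],"gripper":-1}

```text
time_s: 16.0
position: [0.6271, 0.0844, 0.1663]
tool_rot: [[0.347, 0.938, 0.0], [0.938, -0.347, -0.0], [0.0, 0.0, -1.0]]
ft_force: [0.1, -1.6, 1.9]
grip_width: 0.0128
```

Emit:
servo_tool:
  commands:
    - {"linear":[1,0,0],"angular":[0,0,0],"gripper":-1}
    - {"linear":[1,0,0],"angular":[0,0,0],"gripper":-1}

```text
time_s: 16.2
position: [0.6275, 0.0854, 0.1663]
tool_rot: [[0.347, 0.938, 0.0], [0.938, -0.347, 0.0], [0.0, 0.0, -1.0]]
ft_force: [0.2, -1.4, 1.2]
grip_width: 0.0129
```

Emit:
servo_tool:
  commands:
    - {"linear":[1,0,0],"angular":[0,0,0],"gripper":-1}
    - {"linear":[1,0,0],"angular":[0,0,0],"gripper":-1}

```text
time_s: 16.4
position: [0.6277, 0.086, 0.1663]
tool_rot: [[0.347, 0.938, -0.0], [0.938, -0.347, -0.001], [-0.001, -0.0, -1.0]]
ft_force: [0.1, -3.2, 1.2]
grip_width: 0.0128
```

```bash
python3 - <<'E'
from h import *
s=env.observe();print(s["time_s"],s["position"],s["grip_width"],s["ft_force"])
p=shot("wrist");save("w15",cv2.convertScaleAbs(p["frame"],alpha=1.5,beta=10),(250,130,430,290),4)
E
```

```text
16.4 [0.62768677 0.08598516 0.16629913] 0.012762131750227855 [ 0.0571868  -3.17923731  1.23202094]
```

View pics/w15.png

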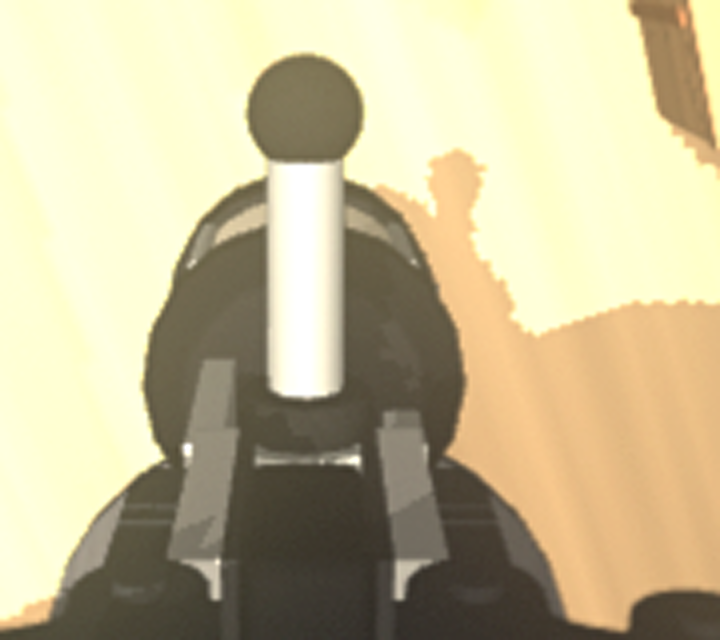

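Emit:
servo_tool:
  commands:
    - {"linear":[1,0,0],"angular":[0,0,0],"gripper":-1}
    - {"linear":[1,0,0],"angular":[0,0,0],"gripper":-1}

```text
time_s: 16.65
position: [0.6278, 0.0861, 0.1663]
tool_rot: [[0.347, 0.938, -0.001], [0.938, -0.347, -0.002], [-0.002, -0.0, -1.0]]
ft_force: [-1.2, -7.1, 1.1]
grip_width: 0.0131
```

The hook is against the ring: 7 N and no further motion. I'll relax the push, open, and rise.

Emit:
servo_tool:
  commands:
    - {"linear":[-1.2,0,0],"angular":[0,0,0],"gripper":-1}
    - {"linear":[-1.2,0,0],"angular":[0,0,0],"gripper":-0.6}
    - {"linear":[-1.2,0,0],"angular":[0,0,0],"gripper":-0.4}
    - {"linear":[-1.2,0,0],"angular":[0,0,0],"gripper":-0.2}
    - {"linear":[-1.2,0,0],"angular":[0,0,0],"gripper":0}
    - {"linear":[-1.2,0,0],"angular":[0,0,0],"gripper":0.2}
    - {"linear":[-1.2,0,0],"angular":[0,0,0],"gripper":0.2}

```text
time_s: 17.35
position: [0.6277, 0.086, 0.1663]
tool_rot: [[0.347, 0.938, -0.0], [0.938, -0.347, 0.0], [0.0, -0.0, -1.0]]
ft_force: [0.0, 0.8, -0.3]
grip_width: 0.0508
```

Emit:
servo_tool:
  commands:
    - {"linear":[0,0,-15],"angular":[0,0,0],"gripper":0.2}
    - {"linear":[0,0,-35],"angular":[0,0,0],"gripper":0.2}
    - {"linear":[0,0,-60],"angular":[0,0,0],"gripper":0.2}
    - {"linear":[-10,0,-90],"angular":[0,0,0],"gripper":0.2}
    - {"linear":[-40,0,-120],"angular":[0,0,0],"gripper":0.2}
    - {"linear":[-70,0,-130],"angular":[0,0,0],"gripper":0.2}
    - {"linear":[-80,0,-130],"angular":[0,0,0],"gripper":0.2}
    - {"linear":[-80,0,-130],"angular":[0,0,0],"gripper":0.2}
    - {"linear":[-80,0,-130],"angular":[0,0,0],"gripper":0.2}

```text
time_s: 18.25
position: [0.5999, 0.0116, 0.2954]
tool_rot: [[0.347, 0.938, -0.002], [0.938, -0.347, 0.001], [0.0, -0.002, -1.0]]
ft_force: [-0.9, -0.4, -0.1]
grip_width: 0.0508
```

```bash
python3 - <<'E'
from h import *
s=env.observe();print(s["time_s"],s["position"],s["grip_width"],s["ft_force"])
p=shot("wrist");save("w16",cv2.convertScaleAbs(p["frame"],alpha=1.3,beta=10),(200,0,480,260),2.8)
p=shot("scene");save("s16",cv2.convertScaleAbs(p["frame"],alpha=1.7,beta=10),(280,150,380,260),5.4)
E
```

```text
18.25 [0.59993574 0.01157656 0.29540806] 0.05078004903891424 [-0.85433356 -0.44743158 -0.14791688]
```

View pics/w16.png

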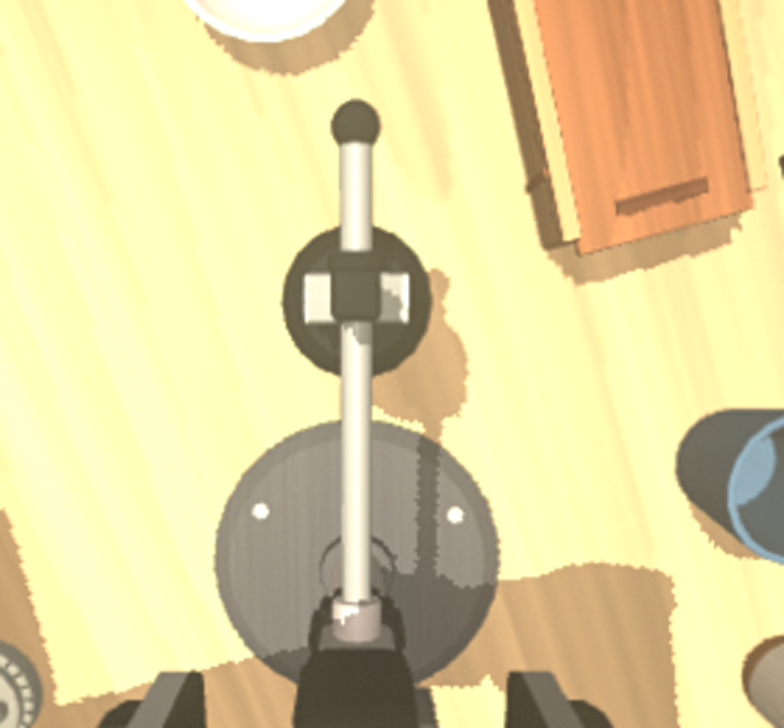

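View pics/s16.png

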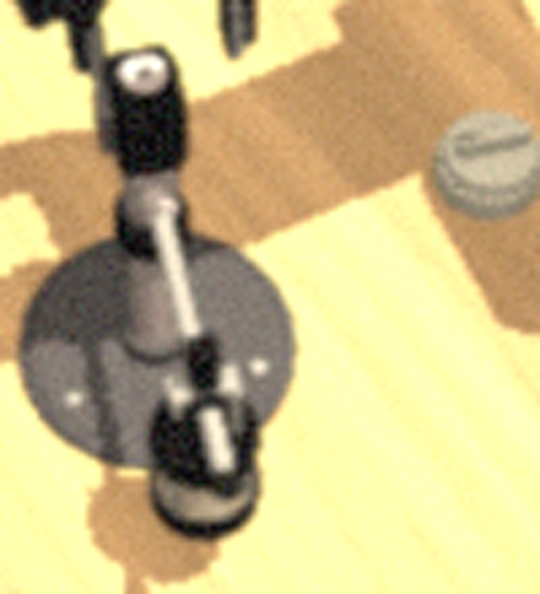

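The lantern hangs at the ring: in the wrist crop the tab is at (356,290), touching the ring at (356,262). The gripper is clear of it. Next I'll line up over the hand grip.

Emit:
servo_tool:
  commands:
    - {"linear":[-15,0,0],"angular":[0,0,0],"gripper":0.6}
    - {"linear":[-32,0.5,5],"angular":[0,0,0],"gripper":0.6}
    - {"linear":[-45,1,10],"angular":[0,0,0],"gripper":0.6}
    - {"linear":[-49,1.3,15],"angular":[0,0,0],"gripper":0.6}
    - {"linear":[-49,1.3,15],"angular":[0,0,0],"gripper":0.6}
    - {"linear":[-49,1.3,15],"angular":[0,0,0],"gripper":0.6}
    - {"linear":[-49,1.3,15],"angular":[0,0,0],"gripper":0.6}

```text
time_s: 19.05
position: [0.5844, -0.0351, 0.2815]
tool_rot: [[0.346, 0.938, 0.0], [0.938, -0.346, 0.0], [0.0, 0.0, -1.0]]
ft_force: [0.4, 0.6, -0.4]
grip_width: 0.0685
```

```bash
python3 - <<'E'
from h import *
s=env.observe();print(s["time_s"],s["position"],s["grip_width"],s["ft_force"])
p=shot("wrist");save("w17",cv2.convertScaleAbs(p["frame"],alpha=1.5,beta=10),(230,110,430,290),4)
T=np.eye(4);T[:3,:3]=s["tool_rot"];T[:3,3]=s["position"]
for z in(.243,.236):
  u=proj(p,(T@np.r_[0,0,s["position"][2]-z,1])[:3])[0];print(u,(u-[230,110]+.5)*4)
E
```

```text
19.05 [ 0.58435186 -0.03513026  0.28152756] 0.06847823809215087 [ 0.43860039  0.60129813 -0.436729  ]
[323.53884466 222.82907502] [376.15537863 453.31630009]
[323.6232777  219.49213735] [376.49311081 439.9685494 ]
```

View pics/w17.png

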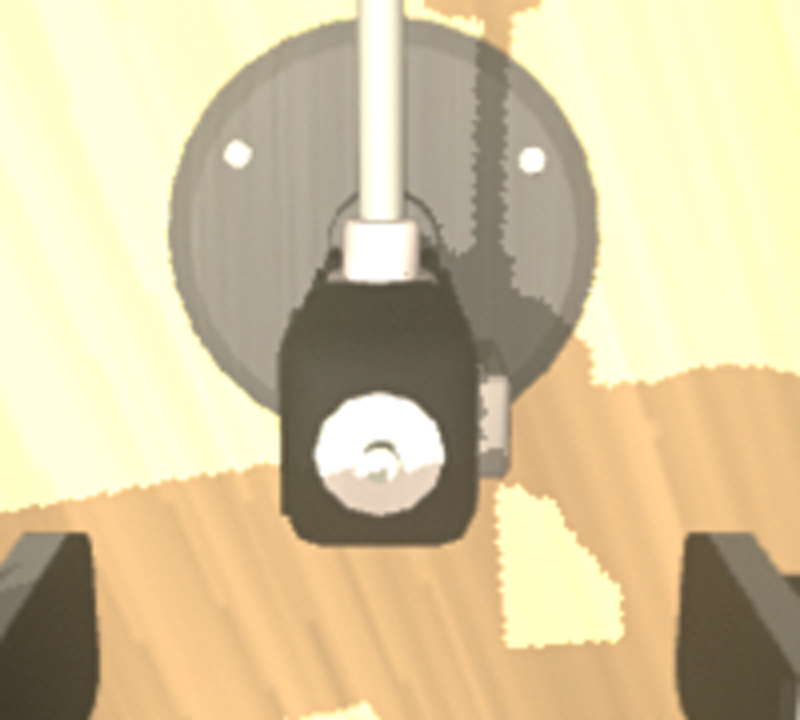

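The jaws are centred on the grip: disc at (380,453), finger midpoint at 388 and nearer the camera. I'll descend and squeeze.

Emit:
servo_tool:
  commands:
    - {"linear":[2.5,-0.4,15],"angular":[0,0,0],"gripper":0.6}
    - {"linear":[2.5,-0.4,35],"angular":[0,0,0],"gripper":0.6}
    - {"linear":[2.5,-0.4,55],"angular":[0,0,0],"gripper":0.6}
    - {"linear":[2.5,-0.4,75],"angular":[0,0,0],"gripper":0.6}
    - {"linear":[2.5,-0.4,92],"angular":[0,0,0],"gripper":0.6}
    - {"linear":[2.5,-0.4,104],"angular":[0,0,0],"gripper":0.6}
    - {"linear":[2.5,-0.4,109],"angular":[0,0,0],"gripper":0.6}
    - {"linear":[2.5,-0.4,109],"angular":[0,0,0],"gripper":0.6}
    - {"linear":[2.5,-0.4,109],"angular":[0,0,0],"gripper":0.6}

```text
time_s: 20.0
position: [0.5851, -0.033, 0.1731]
tool_rot: [[0.347, 0.938, 0.001], [0.938, -0.347, -0.0], [0.0, 0.001, -1.0]]
ft_force: [-0.1, -0.5, -0.4]
grip_width: 0.0685
```

```bash
python3 - <<'E'
from h import *
s=env.observe();print(s["time_s"],s["position"],s["grip_width"],s["ft_force"])
p=shot("wrist");save("w18",cv2.convertScaleAbs(p["frame"],alpha=1.5,beta=10),(230,110,430,290),4)
p=shot("scene");save("s18",cv2.convertScaleAbs(p["frame"],alpha=1.7,beta=10),(270,120,380,260),4.5)
E
```

```text
20.0 [ 0.58507997 -0.03299538  0.17310148] 0.06845004835275112 [-0.05209715 -0.48635159 -0.44359519]
```

View pics/w18.png

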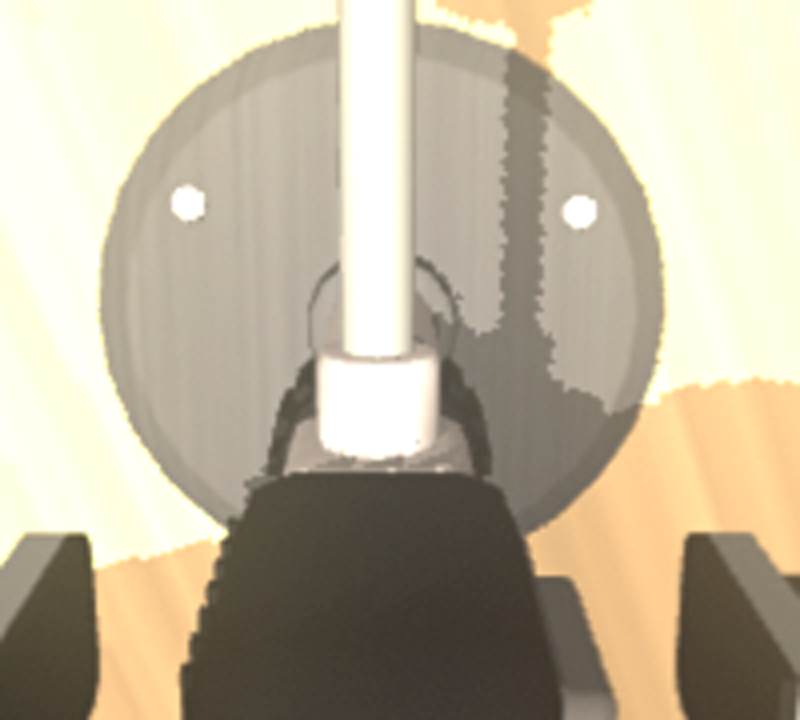

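View pics/s18.png

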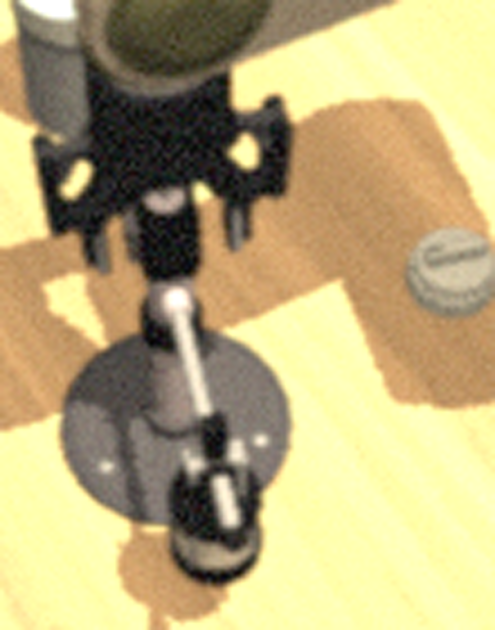

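Emit:
servo_tool:
  commands:
    - {"linear":[-2,0,0],"angular":[0,0,0],"gripper":0.2}
    - {"linear":[-2,0,0],"angular":[0,0,0],"gripper":0.0}
    - {"linear":[-2,0,0],"angular":[0,0,0],"gripper":-0.3}
    - {"linear":[-2,0,0],"angular":[0,0,0],"gripper":-1}
    - {"linear":[-2,0,0],"angular":[0,0,0],"gripper":-1}
    - {"linear":[-2,0,0],"angular":[0,0,0],"gripper":-1}
    - {"linear":[-2,0,0],"angular":[0,0,0],"gripper":-1}
    - {"linear":[-2,0,0],"angular":[0,0,0],"gripper":-1}
    - {"linear":[-2,0,0],"angular":[0,0,0],"gripper":-1}
  force: 50

```text
time_s: 21.0
position: [0.5832, -0.0347, 0.1733]
tool_rot: [[0.346, 0.938, -0.001], [0.938, -0.346, -0.0], [-0.001, -0.001, -1.0]]
ft_force: [-7.6, 0.3, 8.1]
grip_width: 0.0336
```

```bash
python3 - <<'E'
from h import *
s=env.observe();print(s["time_s"],s["position"],s["grip_width"],s["ft_force"],s["wrist_torque"])
p=shot("wrist");save("w19",cv2.convertScaleAbs(p["frame"],alpha=1.5,beta=10),(230,110,430,290),4)
E
```

```text
21.0 [ 0.58316152 -0.03474364  0.17333291] 0.03355886697153566 [-7.57353478  0.27165927  8.10941165] [-0.01472816  0.81531271  0.13093481]
```

View pics/w19.png

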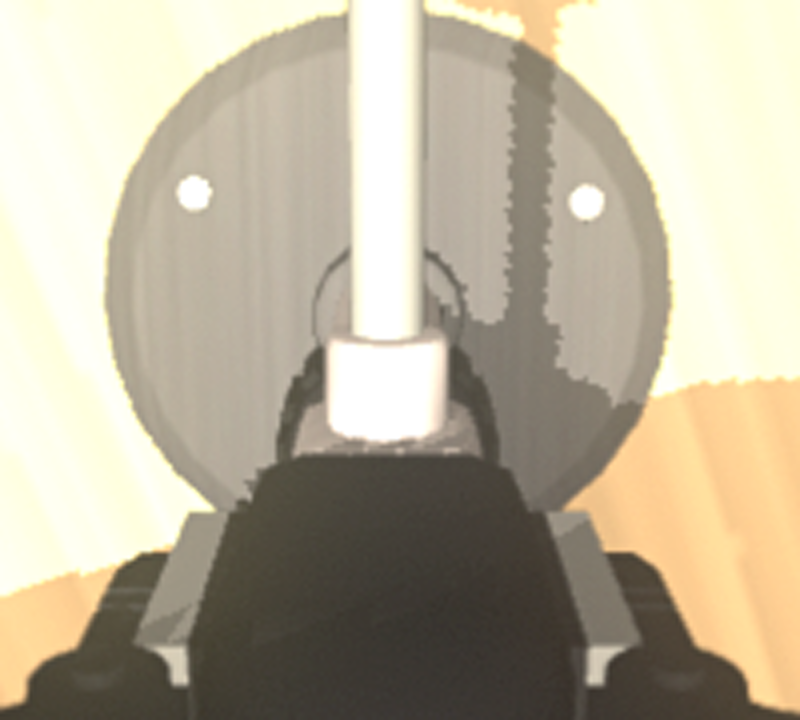

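The squeeze reads 33.6 mm. The reading runs about 1 to 2 mm low (12.8 mm for the 14 mm tab), so the button is fully in. I'll trim the side load and lift.

Emit:
servo_tool:
  commands:
    - {"linear":[0,-1,-1],"angular":[0,0,0],"gripper":-1}
    - {"linear":[0,-1,-3],"angular":[0,0,0],"gripper":-1}
    - {"linear":[0,-1,-6],"angular":[0,0,0],"gripper":-1}
    - {"linear":[0,-1,-10],"angular":[0,0,0],"gripper":-1}
    - {"linear":[0,-1,-14],"angular":[0,0,0],"gripper":-1}
    - {"linear":[0,-1,-18],"angular":[0,0,0],"gripper":-1}
    - {"linear":[0,-1,-20],"angular":[0,0,0],"gripper":-1}
    - {"linear":[0,-1,-20],"angular":[0,0,0],"gripper":-1}

```text
time_s: 21.85
position: [0.5831, -0.0347, 0.1928]
tool_rot: [[0.347, 0.938, 0.001], [0.938, -0.347, -0.0], [-0.0, 0.001, -1.0]]
ft_force: [2.0, -4.4, -3.0]
grip_width: 0.0341
```

```bash
python3 - <<'E'
from h import *
s=env.observe();print(s["time_s"],s["position"],s["grip_width"],s["ft_force"],s["wrist_torque"])
p=shot("wrist");save("w20",cv2.convertScaleAbs(p["frame"],alpha=1.5,beta=10),(230,0,430,290),2)
p=shot("scene");save("s20",cv2.convertScaleAbs(p["frame"],alpha=1.7,beta=10),(270,110,380,250),4.2)
E
```

```text
21.85 [ 0.58312644 -0.03471232  0.19280871] 0.034128591152415906 [ 2.0065031  -4.41339498 -2.9857972 ] [-0.58011684 -0.37643075  0.2047275 ]
```

View pics/w20.png

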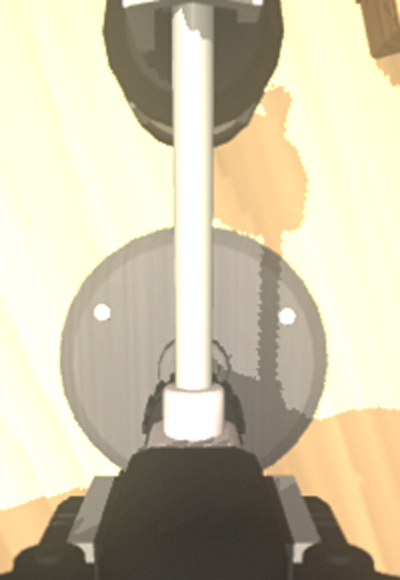

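View pics/s20.png

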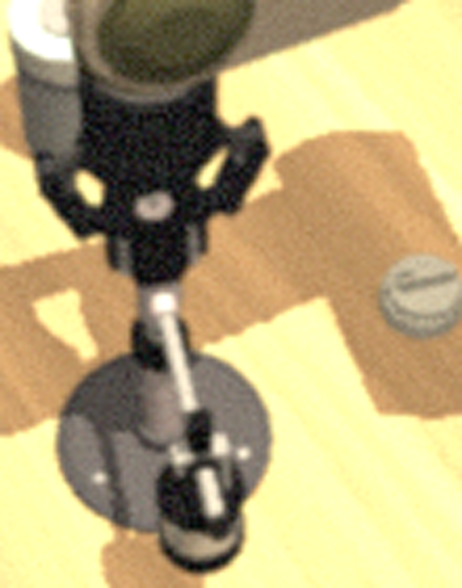

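The head rises with the tool: 20 mm up at -3 N. Continuing.

Emit:
servo_tool:
  commands:
    - {"linear":[0,0,-3],"angular":[0,0,0],"gripper":-1}
    - {"linear":[0,0,-7],"angular":[0,0,0],"gripper":-1}
    - {"linear":[0,0,-11],"angular":[0,0,0],"gripper":-1}
    - {"linear":[0,0,-15],"angular":[0,0,0],"gripper":-1}
    - {"linear":[0,0,-19],"angular":[0,0,0],"gripper":-1}
    - {"linear":[0,0,-23],"angular":[0,0,0],"gripper":-1}
    - {"linear":[0,0,-27],"angular":[0,0,0],"gripper":-1}
    - {"linear":[0,0,-31],"angular":[0,0,0],"gripper":-1}
    - {"linear":[0,0,-35],"angular":[0,0,0],"gripper":-1}
    - {"linear":[0,0,-39],"angular":[0,0,0],"gripper":-1}
    - {"linear":[0,0,-43],"angular":[0,0,0],"gripper":-1}
    - {"linear":[0,0,-47],"angular":[0,0,0],"gripper":-1}
    - {"linear":[0,0,-51],"angular":[0,0,0],"gripper":-1}
    - {"linear":[0,0,-55],"angular":[0,0,0],"gripper":-1}
    - {"linear":[0,0,-59],"angular":[0,0,0],"gripper":-1}
    - {"linear":[0,0,-63],"angular":[0,0,0],"gripper":-1}
    - {"linear":[0,0,-65],"angular":[0,0,0],"gripper":-1}
    - {"linear":[0,0,-66],"angular":[0,0,0],"gripper":-1}
    - {"linear":[0,0,-66],"angular":[0,0,0],"gripper":-1}

```text
time_s: 23.85
position: [0.5831, -0.0347, 0.2584]
tool_rot: [[0.347, 0.938, 0.0], [0.938, -0.347, -0.0], [-0.0, 0.0, -1.0]]
ft_force: [2.5, -5.2, -2.9]
grip_width: 0.0333
```

Emit:
servo_tool:
  commands:
    - {"linear":[0,0,-1],"angular":[0,0,0],"gripper":-1}
    - {"linear":[0,0,-2],"angular":[0,0,0],"gripper":-1}
    - {"linear":[0,0,-2],"angular":[0,0,0],"gripper":-1}

```text
time_s: 24.15
position: [0.5831, -0.0347, 0.2603]
tool_rot: [[0.347, 0.938, 0.0], [0.938, -0.347, -0.0], [-0.0, 0.0, -1.0]]
ft_force: [1.4, -4.6, -4.0]
grip_width: 0.0336
```

Emit:
servo_tool:
  commands:
    - {"linear":[0,0,-1],"angular":[0,0,0],"gripper":-1}
    - {"linear":[0,0,-1],"angular":[0,0,0],"gripper":-1}

```text
time_s: 24.35
position: [0.5831, -0.0347, 0.2613]
tool_rot: [[0.347, 0.938, 0.0], [0.938, -0.347, -0.0], [-0.0, 0.0, -1.0]]
ft_force: [2.2, -4.8, -5.4]
grip_width: 0.0332
```

Emit:
servo_tool:
  commands:
    - {"linear":[0,0,-1],"angular":[0,0,0],"gripper":-1}
    - {"linear":[0,0,-1],"angular":[0,0,0],"gripper":-1}

```text
time_s: 24.55
position: [0.5831, -0.0347, 0.2623]
tool_rot: [[0.347, 0.938, 0.0], [0.938, -0.347, -0.0], [-0.0, 0.0, -1.0]]
ft_force: [3.5, -4.9, -3.8]
grip_width: 0.0334
```

Emit:
servo_tool:
  commands:
    - {"linear":[0,0,-1],"angular":[0,0,0],"gripper":-1}
    - {"linear":[0,0,-1],"angular":[0,0,0],"gripper":-1}

```text
time_s: 24.75
position: [0.5831, -0.0347, 0.2633]
tool_rot: [[0.347, 0.938, 0.0], [0.938, -0.347, -0.0], [-0.0, 0.0, -1.0]]
ft_force: [1.2, -4.8, -2.9]
grip_width: 0.0333
```

Emit:
servo_tool:
  commands:
    - {"linear":[0,0,-1],"angular":[0,0,0],"gripper":-1}
    - {"linear":[0,0,-1],"angular":[0,0,0],"gripper":-1}

```text
time_s: 24.95
position: [0.5831, -0.0347, 0.2634]
tool_rot: [[0.347, 0.938, -0.001], [0.938, -0.347, 0.0], [-0.0, -0.001, -1.0]]
ft_force: [3.3, -5.3, -10.3]
grip_width: 0.0332
```

The hard end came at TCP z = 0.2634, 90 mm above the start, with the load rising to 10 N. Checking the pictures before I hand in.

```bash
python3 - <<'E'
from h import *
s=env.observe();print(s["time_s"],s["position"],s["grip_width"],s["ft_force"])
p=shot("wrist");save("w21",cv2.convertScaleAbs(p["frame"],alpha=1.3,beta=10))
a=shot("scene");save("s21",a["frame"])
b=shot("top")
for q in ["timer","pickle_dish","food_jar","bento_box","tumbler","sauce_bottle","rice_scoop"]:
    for r in env.trace(a,q)[:1]:
        ys,xs=np.nonzero(r["pixels"]);print(q,round(r["confidence"],2),np.round([xs.mean(),ys.mean()],1))
for n,u in(("ring",),("ball",)) if 0 else []:pass
E
```

```text
24.95 [ 0.58306861 -0.03469227  0.26341681] 0.033206595596737366 [  3.34674585  -5.34961857 -10.27318611]
timer 0.53 [369.9 180.2]
pickle_dish 0.73 [346.5 300. ]
food_jar 0.86 [280.9 124.3]
bento_box 0.69 [286.  300.6]
tumbler 0.67 [281.  124.8]
sauce_bottle 0.75 [222.9 201.6]
rice_scoop 0.68 [229.8 165.9]
```

View pics/w21.png

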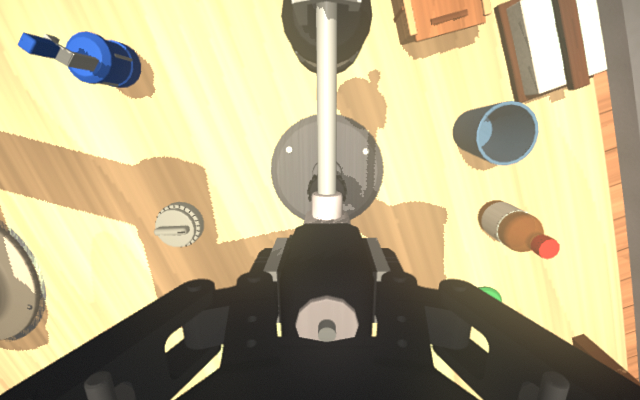

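View pics/s21.png

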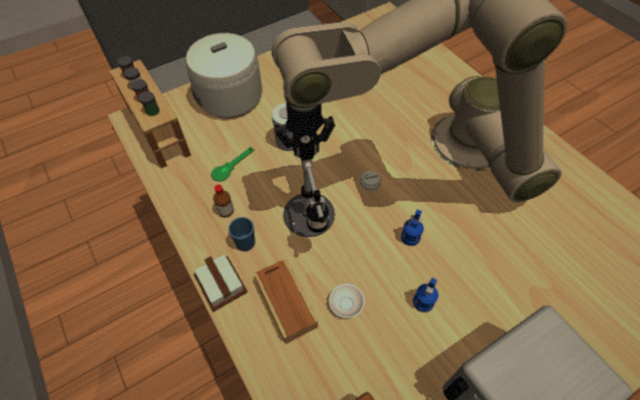

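```bash
python3 - <<'E'
from h import *
a=shot("scene");f=cv2.convertScaleAbs(a["frame"],alpha=1.7,beta=10);k=7;x0,y0=285,120
g=cv2.resize(f[y0:y0+115,x0:x0+70],None,fx=k/1.4,fy=k/1.4,interpolation=cv2.INTER_CUBIC)
for r,c in((.128,(0,0,255)),(.1385,(0,255,0)),(.178,(255,0,255))):
    X=np.array([.5842,-.037,.255])+r*np.array([.347,.938,0])
    u=((proj(a,X)[0]-[x0,y0]+.5)*k/1.4).astype(int);cv2.circle(g,tuple(map(int,u)),3,c,1)
cv2.imwrite("pics/s22.png",g)
E
```

```text
(no output)
```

View pics/s22.png

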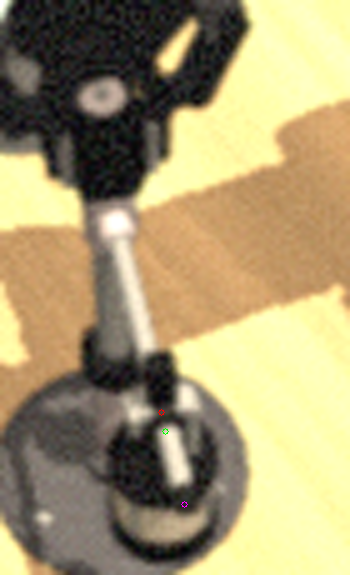

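At full extension the predicted hook, ring and ball points fall on what the picture shows. Handing in.

```bash
python3 -c "
from rig import env
print(env.close_job()); s=env.observe(); print(s['time_s'],s['position'],s['grip_width'],s['ft_force'])"
```

```text
the job is handed in; nothing more can be done
None
the job is handed in; nothing more can be done
```

The job is done and handed in at about 25 s. I hooked the black-and-milky lantern over the arm about 70 mm out from the mast, slid it out to the rubber ring and let go. Then I squeezed the grip's button and pulled the mast up past the first stop to the second, and I'm still holding it there.

**Last checks**
- **Height:** the mast rose 90 mm, and the load rose to about 10 N at the hard end.
- **Button:** the jaw opening read 33.2 mm, against 35.5 mm with the button fully in. The reading runs about 1–2 mm low (12.8 mm on the 14 mm tab), and the mast passed the first stop freely, so the button is in.
- **Lantern:** the scene picture shows it hanging at the ring. It met the ring with about 7 N when I slid it out.
- **Other things:** the timer, pickle dish, bento box and sauce bottle are within about 1 pixel of where they started in the scene picture. The food jar was partly hidden by the gripper. The network mistook the jar for the tumbler, so I checked the tumbler only by eye. The rice scoop had no starting measurement, so it too was only checked by eye. The two blue look-alikes were not touched.

**What went wrong or disagreed**
- **Missed grasp:** my first grasp closed above the tab. I then pressed down on the tab top with up to 24 N to find the height.
- **Fingertip offset:** the fingertips are about 14 mm behind the reported TCP, while `env.tips_ahead` says 11 mm ahead. I used the measured value from then on.

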